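# Sort left- and right-hand keyed couplings on a test shaft and tipping tray

## Task

Sort the two blue keyed couplings into left-hand and right-hand: one at a time, lower each fully home over the keyed test shaft, where its orange pointer shows whether it is left-hand or right-hand, then lift it off, set it on that half of the level tipping tray and let go, so that its own weight tips the tray and it slides into the bin on that side (left green, right yellow). Do either coupling first, but leave the other where it stands until its turn, and disturb nothing else on the bench.

Things in the scene. Friction and masses are not known exactly. Their poses are not given: they have to be found in the camera images.
- coupling_left_centre (a point): centre (half-way up, on the bore axis) of the left-hand coupling: upright blue square collar 40x40 mm, 40 mm high, 0.1 kg; grip it across its x faces. Axes: z up, -x out through its keyway, +y toward its orange pointer. From above with the keyway toward you, this one's pointer is on the left; the other is its mirror image.
- coupling_left: the left-hand coupling; origin at the centre of its underside. A 22 mm bore runs up through it; the keyway, a slot 9 mm wide, is cut over the whole height from the bore out through its -x face. The pointer, 10 mm wide, sticks out 16 mm from its +y face, 10 to 20 mm above the underside; a small orange mark lies on top above it.
- coupling_right_centre (a point): centre (half-way up, on the bore axis) of the right-hand coupling: upright blue square collar 40x40 mm, 40 mm high, 0.1 kg; grip it across its x faces. Axes: z up, -x out through its keyway, -y toward its orange pointer. From above with the keyway toward you, this one's pointer is on the right; the other is its mirror image.
- coupling_right: the right-hand coupling; origin at the centre of its underside. A 22 mm bore runs up through it; the keyway, a slot 9 mm wide, is cut over the whole height from the bore out through its -x face. The pointer, 10 mm wide, sticks out 16 mm from its -y face, 10 to 20 mm above the underside; a small orange mark lies on top above it.
- shaft_seat (a point): foot of the test shaft, on its axis, at the top of its fixed aluminium base (72x110x8 mm), where a coupling stands when fully home. Axes: z up, -x out along the brass key. A coupling goes down only with its keyway on the key, its axes parallel to these; its pointer then lies toward +y (left, green dot on the base) or -y (right, yellow dot).
- test_shaft: the test shaft and its base; origin under the base's middle. Steel shaft 18 mm in diameter, its tip 44 mm above the base's top, the last 6 mm tapered. Key 6 mm wide on the -x side, reaching 16 mm from the axis (14 mm at its bevelled top), its top 35 mm above the base's top.
- tray (a joint): tilt of the tipping tray, rad: 0 level (a weak spring, 0.03 N m/rad, holds it near there when empty), positive with its left end down, stops at +-0.42. A coupling let go on one half tips it and slides off that end into the bin.
- tray_pivot (a point): middle of the tray's top face, on the pivot, 50 mm above the bench. The smooth steel tray is 108 mm wide (x) and 180 mm long (y, 90 mm each side of the pivot), with rails 8 mm high along both long sides, 102 mm apart.
- tray_left (a point): point on the top face of the tray, in the middle of its left half, 55 mm from the pivot; it moves with the tray. Axes with the tray level: z up, +y along the tray to the left (toward the green bin).
- bin_left (a point): middle of the floor of the left, green bin at the left end of the sorter, 5 mm above the bench; inside about 116 mm wide (x) and 100 mm long (y), walls rising 40 mm from the floor, open toward the tray. The sorter is fixed; +y of this frame runs along it to the left.
- tray_right (a point): point on the top face of the tray, in the middle of its right half, 55 mm from the pivot; it moves with the tray. Axes with the tray level: z up, +y along the tray to the left (away from the yellow bin).
- bin_right (a point): middle of the floor of the right, yellow bin at the right end of the sorter, 5 mm above the bench; inside about 116 mm wide (x) and 100 mm long (y), walls rising 40 mm from the floor, open toward the tray. The sorter is fixed; +y of this frame runs along it to the left.
- timer: bench timer, white with three buttons, 62x66x21 mm, a bystander; origin at the centre of its underside
- beaker: small glass beaker, 51 across, 64 high mm, a bystander; origin at the centre of its underside
- bottle_amber_small: small amber bottle with white cap, 40 across, 75 high mm, a bystander; origin at the centre of its underside
- flask: glass conical flask, 66 across, 77 high mm, a bystander; origin at the centre of its underside
- petri_1: small petri dish, 58 across, 15 high mm, a bystander; origin at the centre of its underside

How it is judged:
By the outcome, as a careful person would: the job done as asked, in the order asked, and still so for the second after the job is handed in, with the robot touching nothing.
It also fails if it takes over 64 s, if anything falls off the work surface, if the arm or the gripper's body presses on something with over 40 N, if the wrist force passes 120 N, or if a joint passes its speed limit or range.

## Robot

A 6-joint arm with a two-finger parallel gripper is mounted at the origin on a cart in front of the work surface, level with it; the furniture and walls round the work are solid. World frame = base frame: x ahead of the robot, y to its left, z up, the work surface at z = 0. Lengths are in mm, angles in rad, forces in N, time in s.
With the tool pointing down it reaches from about 350 to 925 mm from the base axis. Payload 6.4 kg.
Tool frame: the origin (TCP) lies midway between the tips of the shut fingers; the grasp point (between the pads) lies manip.grip_depth behind it (manip.grip_depth is the distance from the TCP to the grasp point, in mm); z points along the fingers, y is the direction in which the jaws open and shut (so a half turn about z gives the same grasp; the last joint's range is limited). The gripper opens to 85 mm and grips with 20 to 120 N. Pads are 22 mm wide; open, the fingers measure 114 mm over their backs; the gripper's body (76 mm by 85 mm) begins 54 mm behind the grasp point. The pads swing forward as they close: fully open they stand 13 mm farther back than shut.
Start: joints at [0.934, 0.245, 1.558, -0, 1.339, -0.174], TCP at [290.195, 581.636, 231.29] pointing down, gripper open.
Joint ranges: [-3.13, 3.13], [-1.02, 2.26], [0.13, 2.54], [-0.95, 4.09], [0.21, 2.88], [-2.74, 2.74]. Speed limits (rad/s): [2.57, 2.57, 3.14, 3.14, 3.14, 3.14].

## Interface

Orientations are given as [roll, pitch, yaw] about the fixed x, y, z axes, in that order (R = Rz(yaw) Ry(pitch) Rx(roll)).
In Python, from workcell import sensors, capture, workorder, manip gives the robot as it stands. The module is installed in compiled form; this text tells all that it offers.
- The arm moves only by the tool step_arm, never from a script. Its argument "moves" is a list of rows, each an object of numbers: "rx", "ry", "rz": the turn, a rotation vector about the tool's x, y, z in rad; "dx", "dy", "dz": the shift along the tool's x, y, z in mm; "gripper": the opening, from -1 (shut) to 1 (fully open). In form: [{"rx": .., "ry": .., "rz": .., "dx": .., "dy": .., "dz": .., "gripper": ..}, ...]. A call has 1 to 20 rows; each row is the pose to reach, as a shift and turn from the pose commanded when the call began, along the tool's axes at that moment; what a row does not reach only later rows make up. A row lasts 1/12 s, in which the tool goes at most 41.7 mm and 7.16 degrees, less where a joint would pass 70% of its speed; a pose out of reach is approached as far as the arm can. A call with a gripper value outside its range is refused whole. The fingers move at their own pace and stop on an object; "grip_force" is the grip in N (left out, the last holds). Time passes only in rows, so rows that repeat a pose let the fingers close. It gives the time, the measured TCP pose, the force and the opening at its end, in the units of the state.
- sensors.read_state(): the state, without advancing time (a new reading comes with each control period).
- capture(name): name is "scene" or "side" or "wrist"; returns a dict with "color" (384x512x3 uint8, red, green, blue), "range_z" (384x512 float32, mm along the optical axis (not along the pixel's ray), 0 where there is no reading), "vfov" (degrees; the focal length in pixels is half the picture's height over the tangent of half this angle, whatever the lens; pixels are square), "cx", "cy" (the principal point, pixels), "origin" and "attitude" of the camera in the world. Camera axes: x right, y down, z forward; pixel columns grow to the right and rows downward; lengths in mm; the calibration is good to about 2 mm. A picture is of the moment at which its call begins.
- workorder.hand_in(): hands the job in, once; it reports no verdict.
The state is a dict: "t": time; "qpos": joint angles; "qd": joint speeds; "effort": joint torques, N m; "eef_pos": TCP position; "ee_rot": TCP orientation; "contact_force": force on the tool from outside, world axes, zero at the start; "ft_torque": the same for the moment, N m; "gripper_width": finger opening in mm.
Only numpy, scipy, OpenCV 4.12 (cv2) and the standard library are available. Lean on these libraries where they do the work, as an engineer would, in place of code of your own. Each camera call takes 0.05 s, during which the arm holds its last target.

## Working session

There is one attempt and no reset: what is moved stays moved. The work goes in short steps, Python scripts to look and compute and a tool call to move; the robot and the scene stay as the last step left them, time stands still between calls to the robot, and variables do not carry over. Pictures are saved under pics/ and viewed, and the job is handed in when it is done.

Besides the shell and the picture viewer there is one more tool, called after ">>>" by a JSON object that holds its "method" and its "body". step_arm: Moves the arm, as the interface text tells. Its arguments: {"type":"object","properties":{"moves":{"type":"array"},"grip_force":{"type":"number"}},"required":["moves"]}

```bash
mkdir -p pics; ls
cat > h.py <<'E'
import numpy as np, cv2
from workcell import sensors, capture, workorder, manip
def cap(n,save=None):
    c=capture(n)
    if save: cv2.imwrite('pics/'+save,c['color'][:,:,::-1])
    return c
def f(c): return c['color'].shape[0]/2/np.tan(np.radians(c['vfov'])/2)
E
python3 - <<'E'
from h import *
s=sensors.read_state();print(s); print(manip.grip_depth)
for n in['scene','side','wrist']:
    c=cap(n,n+'0.png');print(n,{k:v for k,v in c.items() if k not in('color','range_z')})
    np.savez(n+'0.npz',**c)
E
```

```text
pics
{'t': 0.0, 'qpos': array([ 9.33861243e-01,  2.45849691e-01,  1.55901082e+00,  1.66172131e-05,
        1.33870005e+00, -1.74075022e-01]), 'qd': array([-1.36585090e-03,  4.27738265e-04, -6.20169981e-04,  3.17883748e-05,
        1.36228445e-03, -1.10665990e-03]), 'effort': array([-1.59636784e-03, -4.29513001e+01, -3.26127470e+01, -2.93217363e-04,
        5.43955568e-03,  1.12433293e-05]), 'eef_pos': array([289.87114457, 581.16373939, 230.1592587 ]), 'ee_rot': array([-3.13965729e+00, -3.56754525e-04,  2.67872841e+00]), 'contact_force': array([ 0.07975281,  0.02586002, -0.6355248 ]), 'ft_torque': array([-0.01782267, -0.00322186, -0.00052677]), 'gripper_width': 85.57963338641589}
18.700000000000003
scene {'vfov': 46.67826261179832, 'cx': 255.89761535964362, 'cy': 191.82793474762778, 'origin': array([  -4.98682466, -716.98938285, 1068.42880642]), 'attitude': array([-2.41031254,  0.00281023, -0.65732208])}
side {'vfov': 51.49519387561424, 'cx': 255.32640271974316, 'cy': 195.12936040002512, 'origin': array([  -6.61427394, -957.41466754,  617.11385605]), 'attitude': array([-2.02593139, -0.01876948, -0.5225687 ])}
wrist {'vfov': 65.52763886126628, 'cx': 253.32069319745872, 'cy': 189.33541783953956, 'origin': array([217.4397992 , 617.25603903, 372.92366783]), 'attitude': array([2.82239274, 0.0030859 , 1.10932855])}
```

View pics/scene0.png

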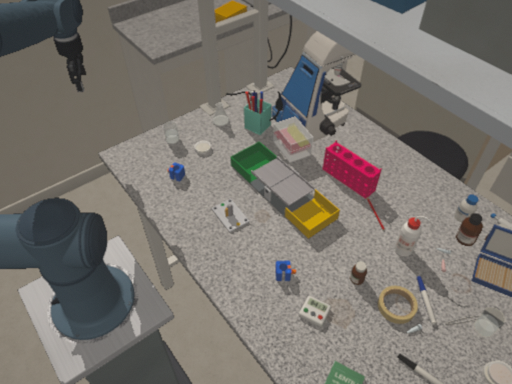

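View pics/side0.png

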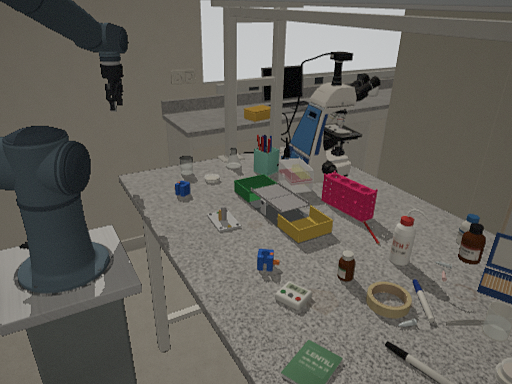

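View pics/wrist0.png

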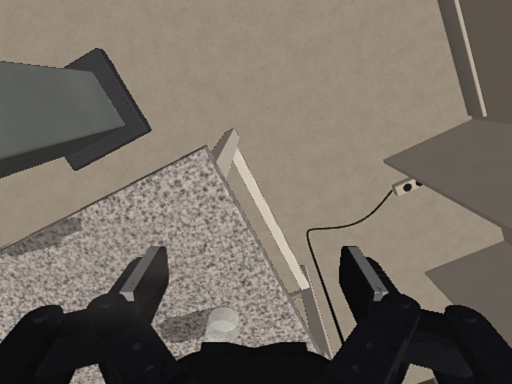

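Scene view: couplings at about (178,172) and (285,270), shaft at (231,212), tray centre at about (283,187). Next I'll zoom in and use the depth image to get positions.

```bash
cat >> h.py <<'E'
from scipy.spatial.transform import Rotation as R
def rot(c): return R.from_euler('xyz',c['attitude']).as_matrix()
def cloud(c):
    h,w=c['range_z'].shape;v,u=np.mgrid[:h,:w];z=c['range_z'];F=f(c)
    p=np.stack([(u-c['cx'])/F*z,(v-c['cy'])/F*z,z],-1)
    return p@rot(c).T+c['origin']
def ray(c,u,v,h):
    d=rot(c)@np.array([(u-c['cx'])/f(c),(v-c['cy'])/f(c),1]);o=c['origin']
    return o+d*(h-o[2])/d[2]
def proj(c,p):
    q=rot(c).T@(np.array(p)-c['origin']);return q[:2]/q[2]*f(c)+[c['cx'],c['cy']]
def masks(c):
    hsv=cv2.cvtColor(c['color'],cv2.COLOR_RGB2HSV);H,S,V=cv2.split(hsv)
    return dict(blue=(H>105)&(H<130)&(S>150)&(V>60),orange=(H>4)&(H<18)&(S>150)&(V>120),green=(H>50)&(H<80)&(S>120),yellow=(H>20)&(H<30)&(S>150))
def ld(n): return dict(np.load(n))
E
python3 - <<'E'
from h import *
for n in ['scene','side']:
    c=ld(n+'0.npz');P=cloud(c);m=masks(c)
    print(n,ray(c,250,230,0))
    for k in m:
        N,l,st,ce=cv2.connectedComponentsWithStats(m[k].astype(np.uint8))
        for i in range(1,N):
            if st[i,4]>=4:
                q=P[l==i]; print(k,st[i,4],ce[i].round(1),np.median(q,0).round(0),q[:,2].max().round())
c=ld('scene0.npz');I=c['color'][:,:,::-1]
a=[cv2.resize(I[y-24:y+24,x-32:x+32],(400,300),interpolation=cv2.INTER_CUBIC) for x,y in [(178,172),(285,270),(231,212)]]
a.append(cv2.resize(I[130:250,210:370],(400,300),interpolation=cv2.INTER_CUBIC))
cv2.imwrite('pics/z1.png',np.vstack([np.hstack(a[:2]),np.hstack(a[2:])]))
E
```

```text
scene [470.53583834 -67.05840853   0.        ]
blue 68 [176.8 168.4] [418. 254.  40.] 47.0
blue 90 [280.3 266.4] [ 442. -238.   41.] 45.0
blue 25 [287.6 271.1] [ 450. -263.   41.] 45.0
blue 5 [419.2 279.2] [ 724. -487.   16.] 17.0
blue 4 [421.5 284.5] [ 717. -503.   15.] 18.0
orange 5 [288.8 266.6] [ 461. -255.   41.] 44.0
orange 14 [293.5 270.7] [ 472. -263.   21.] 24.0
green 557 [254.4 160. ] [660. 152.   9.] 1068.0
green 4 [244.8 150.2] [641. 187.  42.] 1068.0
yellow 351 [229.1  10.1] [1172. 1023.   52.] 61.0
yellow 1310 [313.2 214.9] [ 651. -149.   11.] 1068.0
yellow 4 [237.5 223.5] [451. -31.  10.] 11.0
side [500.38867051 -68.46103351   0.        ]
blue 80 [320.4 135.5] [900. 129. 181.] 617.0
blue 6 [306.  160.5] [855. 141.  87.] 90.0
blue 174 [182.2 188.1] [408. 248.  28.] 42.0
blue 265 [264.6 258.9] [ 443. -251.   31.] 42.0
blue 9 [489. 265.] [ 936. -538.   22.] 25.0
blue 12 [496.4 267.6] [ 943. -554.   22.] 24.0
blue 54 [416.3 285.2] [ 717. -497.   13.] 17.0
orange 4 [271.2 253.2] [ 460. -251.   39.] 41.0
orange 12 [275.7 260.9] [ 469. -260.   19.] 21.0
green 4 [298.5  67.2] [1640. 1304.  220.] 220.0
green 4 [266.5  70.8] [1383. 1297.  211.] 215.0
green 4 [326.2 172. ] [906.  81.  52.] 59.0
green 4 [330.5 171.5] [909.  62.  62.] 66.0
green 563 [251.1 186. ] [627. 179.  24.] 617.0
green 10 [282.8 291. ] [ 418. -368.   20.] 21.0
yellow 6 [244.5 110.8] [1098. 1066.   31.] 51.0
yellow 9 [265.1 114.4] [1193.  994.   22.] 34.0
yellow 7 [250.  115.4] [1106. 1014.   18.] 32.0
yellow 9 [258.  115.4] [1145.  982.   26.] 35.0
yellow 5 [253.2 119.4] [1117.  990.    4.] 5.0
yellow 1071 [306.2 225.7] [ 644. -160.   22.] 617.0
yellow 4 [228.8 225.8] [450. -28.   7.] 8.0
```

View pics/z1.png

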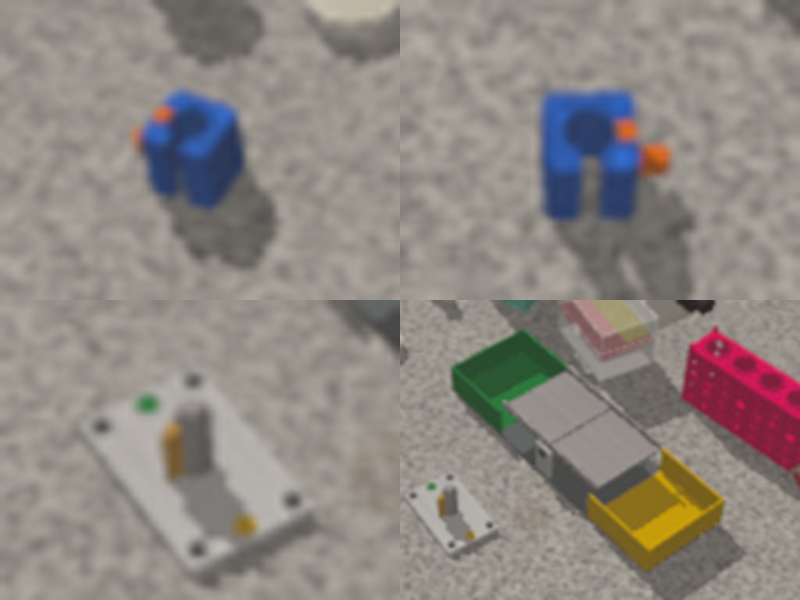

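Run:
```python
from h import *
np.set_printoptions(precision=1,suppress=True)
c=ld('scene0.npz')
g=ray(c,222.7,204.6,8);y=ray(c,237.8,223.6,8);print('dots',g,y,'yaw',np.degrees(np.arctan2(-(g-y)[0],(g-y)[1])), (g+y)/2,np.linalg.norm(g-y))
# dots of coupling tops
z=lambda cx,cy,u,v:(cx-32+u/6.25,cy-24+v/6.25)
for nm,cx,cy,pts in [('A',178,172,dict(bore=(188,128),mark=(162,115))),('B',285,270,dict(bore=(588,130),mark=(627,130)))]:
    for k,(u,v) in pts.items():
        if nm=='B':u-=400
        p=ray(c,*z(cx,cy,u,v),40);print(nm,k,p)
# tray: pixel corners in crop offset 210,130 scale 2.5
for k,(u,v) in dict(Ltop=(566,375),Lleft=(503,403),mid1=(608,410),mid2=(550,440),R1=(660,448),R2=(598,488)).items():
    print(k,ray(c,210+(u-400)/2.5,130+(v-300)/2.5,50))
for k,(u,v) in dict(gl=(452,370),gt=(522,332),yb=(648,568),yr=(722,500)).items():
    print(k,ray(c,210+(u-400)/2.5,130+(v-300)/2.5,45))
w=ld('wrist0.npz');s=sensors.read_state()
T=R.from_euler('xyz',s['ee_rot']).as_matrix()
print('cam in tool',T.T@(w['origin']-s['eef_pos']),'cam z in tool',T.T@rot(w),'toolaxes',T)
print(proj(w,s['eef_pos']))
```

```text
dots [459.4  59.2   8. ] [452.5 -30.3   8. ] yaw -4.4068056688836545 [455.9  14.4   8. ] 89.69651443167173
A bore [413.4 255.8  40. ]
A mark [407.6 272.4  40. ]
B bore [ 448.5 -244.7   40. ]
B mark [ 461.8 -255.    40. ]
Ltop [690.1  78.   50. ]
Lleft [593.5  87.8  50. ]
mid1 [691.7  -4.3  50. ]
mid2 [600.6   0.5  50. ]
R1 [699.6 -93.3  50. ]
R2 [597.  -95.6  50. ]
gl [580.1 182.1  45. ]
gt [699.6 184.4  45. ]
yb [ 567.6 -217.3   45. ]
yr [ 704.5 -197.3   45. ]
cam in tool [  81.    -0.4 -142.5] cam z in tool [[ 0.  -0.9 -0.3]
 [ 1.   0.  -0. ]
 [ 0.  -0.3  0.9]] toolaxes [[-0.9  0.4 -0. ]
 [ 0.4  0.9 -0. ]
 [ 0.  -0.  -1. ]]
[254.3 249. ]
```

```bash
cat >> h.py <<'E'
def go(x,y,z,yaw_deg):
    s=sensors.read_state();T=R.from_euler('xyz',s['ee_rot']);
    G=R.from_euler('xyz',[np.pi,0,np.radians(yaw_deg)])
    d=T.inv().apply(np.array([x,y,z])-s['eef_pos']);r=(T.inv()*G).as_rotvec()
    print('t %.2f'%s['t'],'pos',s['eef_pos'].round(1),'rot',np.degrees(s['ee_rot']).round(2),'w %.1f'%s['gripper_width'],'F',s['contact_force'].round(1))
    print('d',d.round(2),'r',r.round(4),'rows>=',np.linalg.norm(d)/41.7,np.degrees(np.linalg.norm(r))/7.16)
E
python3 -c "
from h import *
go(413,256,130,109)"
```

```text
t 0.15 pos [289.9 581.3 230.4] rot [-1.7991e+02 -2.0000e-02  1.5348e+02] w 85.3 F [-0.5  0.5 -0.7]
d [-255.37 -235.97  100.7 ] r [-1.500e-03  3.000e-04  7.764e-01] rows>= 8.68076668788019 6.212810948414021
```

>>> {"method": "step_arm", "body": {"moves": [{"dx":-255.4,"dy":-236,"dz":100.7,"rz":0.776,"gripper":1},{"dx":-255.4,"dy":-236,"dz":100.7,"rz":0.776,"gripper":1},{"dx":-255.4,"dy":-236,"dz":100.7,"rz":0.776,"gripper":1},{"dx":-255.4,"dy":-236,"dz":100.7,"rz":0.776,"gripper":1},{"dx":-255.4,"dy":-236,"dz":100.7,"rz":0.776,"gripper":1},{"dx":-255.4,"dy":-236,"dz":100.7,"rz":0.776,"gripper":1},{"dx":-255.4,"dy":-236,"dz":100.7,"rz":0.776,"gripper":1},{"dx":-255.4,"dy":-236,"dz":100.7,"rz":0.776,"gripper":1},{"dx":-255.4,"dy":-236,"dz":100.7,"rz":0.776,"gripper":1},{"dx":-255.4,"dy":-236,"dz":100.7,"rz":0.776,"gripper":1},{"dx":-255.4,"dy":-236,"dz":100.7,"rz":0.776,"gripper":1},{"dx":-255.4,"dy":-236,"dz":100.7,"rz":0.776,"gripper":1},{"dx":-255.4,"dy":-236,"dz":100.7,"rz":0.776,"gripper":1}]}}

```text
invalid input at $.moves[0]: expected keys rx, ry, rz, dx, dy, dz, gripper
```

Run:
```python
from h import *
c=cap('wrist','wA.png');np.savez('wA.npz',**c)
go(413,256,130,109)
P=cloud(c);m=masks(c)
for k in ['blue','orange']:
    N,l,st,ce=cv2.connectedComponentsWithStats(m[k].astype(np.uint8))
    for i in range(1,N):
        if st[i,4]>20: print(k,st[i],ce[i],np.median(P[l==i],0))
```

```text
t 0.20 pos [289.9 581.4 230.6] rot [-1.7993e+02 -1.0000e-02  1.5349e+02] w 85.4 F [ 0.3  1.1 -1.1]
d [-255.37 -236.07  100.81] r [-1.300e-03  3.000e-04  7.764e-01] rows>= 8.683180615056521 6.213123434095093
```

View pics/wA.png

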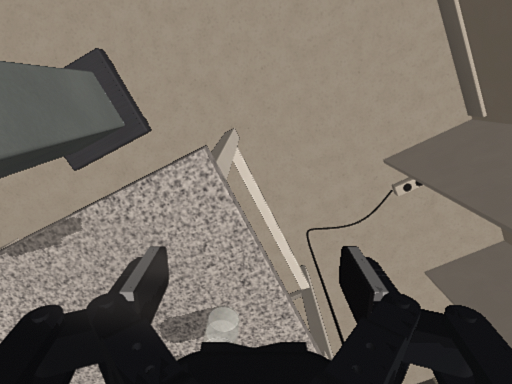

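The call was refused because every key is required. The picture is unchanged, so I'll resend with all the keys.

>>> {"method": "step_arm", "body": {"moves": [{"rx":0,"ry":0,"rz":0.776,"dx":-255.4,"dy":-236,"dz":100.7,"gripper":1},{"rx":0,"ry":0,"rz":0.776,"dx":-255.4,"dy":-236,"dz":100.7,"gripper":1},{"rx":0,"ry":0,"rz":0.776,"dx":-255.4,"dy":-236,"dz":100.7,"gripper":1},{"rx":0,"ry":0,"rz":0.776,"dx":-255.4,"dy":-236,"dz":100.7,"gripper":1},{"rx":0,"ry":0,"rz":0.776,"dx":-255.4,"dy":-236,"dz":100.7,"gripper":1},{"rx":0,"ry":0,"rz":0.776,"dx":-255.4,"dy":-236,"dz":100.7,"gripper":1},{"rx":0,"ry":0,"rz":0.776,"dx":-255.4,"dy":-236,"dz":100.7,"gripper":1},{"rx":0,"ry":0,"rz":0.776,"dx":-255.4,"dy":-236,"dz":100.7,"gripper":1},{"rx":0,"ry":0,"rz":0.776,"dx":-255.4,"dy":-236,"dz":100.7,"gripper":1},{"rx":0,"ry":0,"rz":0.776,"dx":-255.4,"dy":-236,"dz":100.7,"gripper":1},{"rx":0,"ry":0,"rz":0.776,"dx":-255.4,"dy":-236,"dz":100.7,"gripper":1},{"rx":0,"ry":0,"rz":0.776,"dx":-255.4,"dy":-236,"dz":100.7,"gripper":1},{"rx":0,"ry":0,"rz":0.776,"dx":-255.4,"dy":-236,"dz":100.7,"gripper":1}]}}

```text
t: 1.28
eef_pos: [413.4, 257.4, 131.1]
ee_rot: [3.141, -0.0, 1.904]
contact_force: [1.0, -0.0, -0.1]
gripper_width: 85.7
```

Run:
```python
from h import *
c=cap('wrist','wA2.png');np.savez('wA.npz',**c)
go(413,256,130,109)
P=cloud(c);m=masks(c)
for k in ['blue','orange']:
    N,l,st,ce=cv2.connectedComponentsWithStats(m[k].astype(np.uint8))
    for i in range(1,N):
        if st[i,4]>20: print(k,st[i],ce[i],np.median(P[l==i],0))
```

```text
t 1.33 pos [413.3 257.5 131.1] rot [ 1.7995e+02 -1.0000e-02  1.0912e+02] w 85.0 F [-0.7 -0.6 -0.3]
d [-1.33 -0.8   1.09] r [ 0.001  -0.0001  0.0022] rows>= 0.04541536803748347 0.018925531247501286
blue [ 227  155   54   61 2178] [254.15610652 187.05693297] [413.74646305 258.91441541  39.5718669 ]
orange [242 143  14  20 213] [248.15962441 152.64788732] [398.94793025 283.76788127  19.89784533]
orange [245 168  12  11 106] [250.61320755 173.10377358] [405.25702774 272.69255329  40.53822138]
```

View pics/wA2.png

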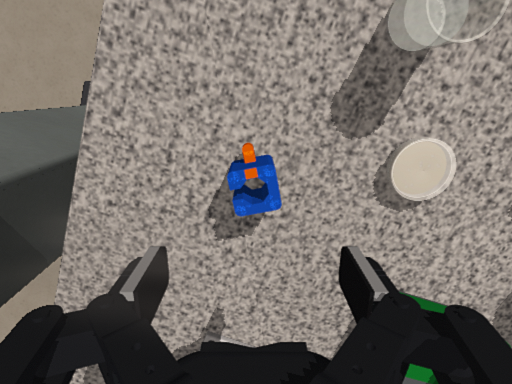

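Left coupling at (254,187): pointer up at (248,152), keyway facing left. It's turned a few degrees relative to the jaws. Now to measure the top face.

```bash
cat >> h.py <<'E'
def top(c,h=40,near=None,tol=6,keys=('blue','orange'),zoff=0):
    m=masks(c);P=cloud(c);k=np.zeros(P.shape[:2],bool)
    for q in keys:k|=m[q]
    k&=abs(P[...,2]-h)<tol
    if near is not None:k&=np.hypot(P[...,0]-near[0],P[...,1]-near[1])<45
    N,l,st,ce=cv2.connectedComponentsWithStats(k.astype(np.uint8));i=1+np.argmax(st[1:,4])
    v,u=np.nonzero(l==i)
    mm=np.zeros(P.shape[:2],np.uint8);mm[l==i]=255
    cs,_=cv2.findContours(cv2.resize(mm,None,fx=4,fy=4,interpolation=cv2.INTER_LINEAR)//128*255,cv2.RETR_EXTERNAL,cv2.CHAIN_APPROX_NONE)
    q=max(cs,key=cv2.contourArea)[:,0]; q=(q+.5)/4-.5
    X=np.array([ray(c,a,b,h)[:2] for a,b in q])
    r=cv2.minAreaRect(X.astype(np.float32))
    o=m['orange']&(l==i);vv,uu=np.nonzero(o)
    mk=ray(c,uu.mean(),vv.mean(),h)[:2] if len(vv) else None
    print('medz',np.median(P[l==i][:,2]).round(1),'rect c',np.round(r[0],1),'size',np.round(r[1],1),'ang',round(r[2],1),'mark',mk)
    return r,mk,mm
E
python3 - <<'E'
from h import *
c=ld('wA.npz')
for h in(40,):
    r,mk,mm=top(c,h,near=(413,258))
d=mk-np.array(r[0]);print('mark dist',np.linalg.norm(d),'theta',np.degrees(np.arctan2(-d[0],d[1])))
I=c['color'][:,:,::-1].copy();I[mm>0]=I[mm>0]//2+100
cv2.imwrite('pics/zA.png',cv2.resize(np.hstack([c['color'][130:230,205:305,::-1],I[130:230,205:305]]),(800,400),interpolation=cv2.INTER_NEAREST))
E
```

```text
medz 40.0 rect c [412.7 259.9] size [40.4 42.1] ang 30.1 mark [405.29715994 272.55186279]
mark dist 14.64219659302743 theta 30.3025699321322
```

View pics/zA.png

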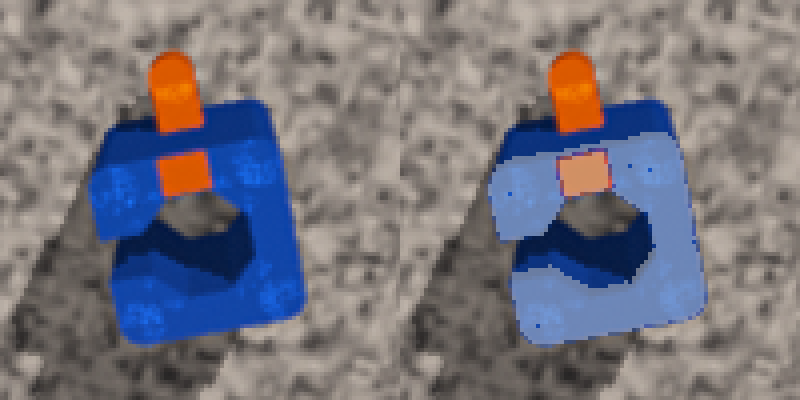

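```bash
cat >> h.py <<'E'
def sides(c,near,h=40,tol=3):
    r,mk,mm=top(c,h,near,tol)
    cs,_=cv2.findContours(cv2.resize(mm,None,fx=4,fy=4,interpolation=cv2.INTER_LINEAR)//128*255,cv2.RETR_EXTERNAL,cv2.CHAIN_APPROX_NONE)
    q=max(cs,key=cv2.contourArea)[:,0]; q=(q+.5)/4-.5
    X=np.array([ray(c,a,b,h)[:2] for a,b in q])
    d=mk-np.array(r[0]);s=np.sign(1);th=np.arctan2(-d[0],d[1])
    L={}
    # refine th by snapping to rect angle
    a=np.radians(r[2]);th=a+np.round((th-a)/(np.pi/2))*np.pi/2
    ctr=np.array(r[0])
    for it in range(3):
        M=np.array([[np.cos(th),np.sin(th)],[-np.sin(th),np.cos(th)]])
        Y=(X-ctr)@M.T; out={}
        for nm,(ax,sg) in {'+x':(0,1),'-x':(0,-1),'+m':(1,1),'-m':(1,-1)}.items():
            k=(abs(Y[:,ax]-sg*20)<3)&(abs(Y[:,1-ax])<15)
            if nm=='-x': k&=abs(Y[:,1])>7
            A=Y[k]
            if len(A)<10: continue
            p=np.polyfit(A[:,1-ax],A[:,ax],1)
            kk=abs(np.polyval(p,A[:,1-ax])-A[:,ax])<1.0;p=np.polyfit(A[kk,1-ax],A[kk,ax],1)
            out[nm]=(p[1],np.degrees(np.arctan(p[0]))*(1 if ax==1 else -1),len(A))
        dth=np.mean([out[k][1] for k in out]);
        ctr=ctr+M.T@np.array([(out['+x'][0]+out['-x'][0])/2,(out['+m'][0]+out['-m'][0])/2])
        if it<2: th+=np.radians(dth)
    print({k:np.round(v,2) for k,v in out.items()},'centre',ctr.round(2),'ydir-of-mark theta',np.degrees(th).round(2))
    return ctr,th
E
python3 - <<'E'
from h import *
c=ld('wA.npz')
for tol in (2,3,6): sides(c,(413,259),tol=tol)
E
```

```text
medz 40.1 rect c [412.9 259.5] size [40.4 41.1] ang 30.3 mark [405.32326234 272.58545119]
{'+x': array([ 19.74,  -0.32, 144.  ]), '-x': array([-19.74,  -0.21,  76.  ]), '+m': array([ 1.98e+01, -1.50e-01,  2.18e+02]), '-m': array([-19.8 ,   0.66, 146.  ])} centre [412.97 259.31] ydir-of-mark theta 30.37
medz 40.1 rect c [412.9 259.5] size [40.4 41.2] ang 30.3 mark [405.29715994 272.55186279]
{'+x': array([ 19.74,  -0.31, 145.  ]), '-x': array([-19.74,  -0.23,  75.  ]), '+m': array([ 1.989e+01, -1.100e-01,  2.330e+02]), '-m': array([-19.89,   0.65, 146.  ])} centre [412.92 259.38] ydir-of-mark theta 30.38
medz 40.0 rect c [412.7 259.9] size [40.4 42.1] ang 30.1 mark [405.29715994 272.55186279]
{'+x': array([ 19.73,  -0.19, 145.  ]), '-x': array([-19.73,  -0.18,  76.  ]), '+m': array([ 20.49,  -0.32, 153.  ]), '-m': array([-20.49,   0.69, 146.  ])} centre [412.62 259.9 ] ydir-of-mark theta 30.34
```

```bash
python3 -c "
from h import *
go(412.9,259.3,6,120.4)"
```

```text
t 1.33 pos [413.3 257.5 131.1] rot [ 1.7995e+02 -1.0000e-02  1.0912e+02] w 85.0 F [-0.7 -0.6 -0.3]
d [1.8100e+00 7.0000e-02 1.2509e+02] r [ 0.001  -0.     -0.1968] rows>= 3.0000970849422552 1.5749161435750563
```

>>> {"method": "step_arm", "body": {"moves": [{"rx":0,"ry":0,"rz":-0.197,"dx":1.8,"dy":0.1,"dz":20,"gripper":1},{"rx":0,"ry":0,"rz":-0.197,"dx":1.8,"dy":0.1,"dz":50,"gripper":1},{"rx":0,"ry":0,"rz":-0.197,"dx":1.8,"dy":0.1,"dz":85,"gripper":1},{"rx":0,"ry":0,"rz":-0.197,"dx":1.8,"dy":0.1,"dz":110,"gripper":1},{"rx":0,"ry":0,"rz":-0.197,"dx":1.8,"dy":0.1,"dz":125,"gripper":1},{"rx":0,"ry":0,"rz":-0.197,"dx":1.8,"dy":0.1,"dz":125,"gripper":1},{"rx":0,"ry":0,"rz":-0.197,"dx":1.8,"dy":0.1,"dz":125,"gripper":1}]}}

```text
t: 1.92
eef_pos: [412.3, 258.8, 5.4]
ee_rot: [-3.14, -0.0, 2.101]
contact_force: [-0.4, -0.6, -0.8]
gripper_width: 85.4
```

```bash
python3 -c "
from h import *
go(412.9,259.3,6,120.4)
c=cap('wrist','wA3.png')"
```

```text
t 1.92 pos [412.3 258.8   5.4] rot [-1.7993e+02 -1.0000e-02  1.2040e+02] w 85.4 F [-0.4 -0.6 -0.8]
d [ 0.12  0.72 -0.59] r [-0.0012 -0.0003 -0.0001] rows>= 0.022504444910844666 0.009519483695638643
```

View pics/wA3.png

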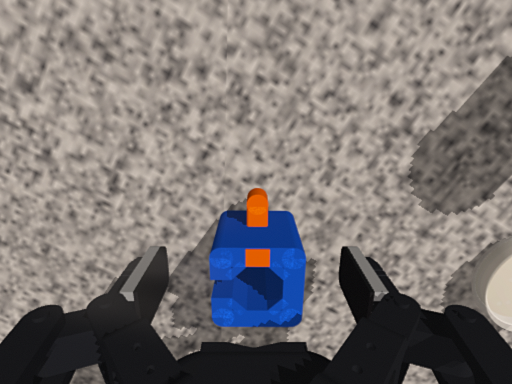

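The coupling at (258,270) is square to the jaws and centred between the fingers, which are at about 150 and 355. Closing now.

>>> {"method": "step_arm", "body": {"moves": [{"rx":0,"ry":0,"rz":0,"dx":0,"dy":0.7,"dz":0,"gripper":-0.2},{"rx":0,"ry":0,"rz":0,"dx":0,"dy":0.7,"dz":0,"gripper":-0.2},{"rx":0,"ry":0,"rz":0,"dx":0,"dy":0.7,"dz":0,"gripper":-0.3},{"rx":0,"ry":0,"rz":0,"dx":0,"dy":0.7,"dz":0,"gripper":-0.4},{"rx":0,"ry":0,"rz":0,"dx":0,"dy":0.7,"dz":0,"gripper":-0.5},{"rx":0,"ry":0,"rz":0,"dx":0,"dy":0.7,"dz":0,"gripper":-0.5},{"rx":0,"ry":0,"rz":0,"dx":0,"dy":0.7,"dz":0,"gripper":-0.5}], "grip_force": 35}}

```text
t: 2.55
eef_pos: [414.3, 258.8, 6.6]
ee_rot: [3.14, 0.0, 2.1]
contact_force: [-1.6, 0.2, 6.0]
gripper_width: 39.7
```

```bash
python3 -c "
from h import *
go(470,-45,100,87)
go(412.9,259.3,100,120.4)
c=cap('wrist','wA4.png')"
```

```text
t 2.55 pos [414.3 258.8   6.6] rot [1.7992e+02 1.0000e-02 1.2031e+02] w 39.7 F [-1.6  0.2  6. ]
d [-290.44 -105.08  -93.47] r [ 1.500e-03 -3.000e-04  5.813e-01] rows>= 7.7386835632459094 4.651852914162193
t 2.55 pos [414.3 258.8   6.6] rot [1.7992e+02 1.0000e-02 1.2031e+02] w 39.7 F [-1.6  0.2  6. ]
d [  1.08  -0.82 -93.37] r [ 0.0015  0.0002 -0.0016] rows>= 2.2393197240986673 0.01754143221595595
```

View pics/wA4.png

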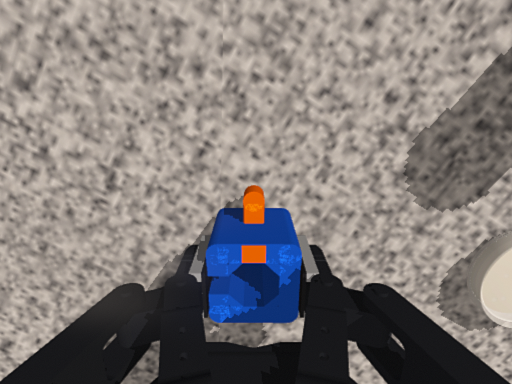

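Gripped at 39.7 mm and the coupling is seated square. Lifting, then moving to where the camera can see the shaft.

>>> {"method": "step_arm", "body": {"moves": [{"rx":0,"ry":0,"rz":0,"dx":0,"dy":0,"dz":-15,"gripper":-0.5},{"rx":0,"ry":0,"rz":0,"dx":0,"dy":0,"dz":-45,"gripper":-0.5},{"rx":0,"ry":0,"rz":0,"dx":0,"dy":0,"dz":-80,"gripper":-0.5},{"rx":0,"ry":0,"rz":0,"dx":0,"dy":0,"dz":-103,"gripper":-0.5},{"rx":0,"ry":0,"rz":0,"dx":0,"dy":0,"dz":-103,"gripper":-0.5}]}}

```text
t: 3.02
eef_pos: [416.9, 259.7, 113.9]
ee_rot: [3.131, 0.002, 2.1]
contact_force: [-0.3, -0.0, -0.8]
gripper_width: 39.8
```

```bash
python3 -c "
from h import *
go(451,-56,110,85.6)"
```

```text
t 3.02 pos [416.9 259.7 113.9] rot [1.7942e+02 1.2000e-01 1.2032e+02] w 39.8 F [-0.3 -0.  -0.8]
d [-289.76 -130.      3.23] r [ 0.0105 -0.001   0.6059] rows>= 7.6164404973690365 4.84939372552952
```

>>> {"method": "step_arm", "body": {"moves": [{"rx":0,"ry":0,"rz":0.605,"dx":-290,"dy":-130,"dz":0,"gripper":-0.5},{"rx":0,"ry":0,"rz":0.605,"dx":-290,"dy":-130,"dz":0,"gripper":-0.5},{"rx":0,"ry":0,"rz":0.605,"dx":-290,"dy":-130,"dz":0,"gripper":-0.5},{"rx":0,"ry":0,"rz":0.605,"dx":-290,"dy":-130,"dz":0,"gripper":-0.5},{"rx":0,"ry":0,"rz":0.605,"dx":-290,"dy":-130,"dz":0,"gripper":-0.5},{"rx":0,"ry":0,"rz":0.605,"dx":-290,"dy":-130,"dz":0,"gripper":-0.5},{"rx":0,"ry":0,"rz":0.605,"dx":-290,"dy":-130,"dz":0,"gripper":-0.5},{"rx":0,"ry":0,"rz":0.605,"dx":-290,"dy":-130,"dz":0,"gripper":-0.5},{"rx":0,"ry":0,"rz":0.605,"dx":-290,"dy":-130,"dz":0,"gripper":-0.5},{"rx":0,"ry":0,"rz":0.605,"dx":-290,"dy":-130,"dz":0,"gripper":-0.5},{"rx":0,"ry":0,"rz":0.605,"dx":-290,"dy":-130,"dz":0,"gripper":-0.5},{"rx":0,"ry":0,"rz":0.605,"dx":-290,"dy":-130,"dz":0,"gripper":-0.5},{"rx":0,"ry":0,"rz":0.605,"dx":-290,"dy":-130,"dz":0,"gripper":-0.5}]}}

```text
t: 4.1
eef_pos: [447.2, -56.2, 108.1]
ee_rot: [-3.141, -0.0, 1.497]
contact_force: [-0.3, -0.4, -0.4]
gripper_width: 39.4
```

```bash
python3 -c "
from h import *
go(451,-56,110,85.6)
c=cap('wrist','wS.png');np.savez('wS.npz',**c)"
```

```text
t 4.10 pos [447.2 -56.2 108.1] rot [-1.7995e+02 -2.0000e-02  8.5760e+01] w 39.4 F [-0.3 -0.4 -0.4]
d [ 0.49  3.82 -1.92] r [-0.0009 -0.0004  0.0027] rows>= 0.1031219808869961 0.023182243277904337
```

View pics/wS.png

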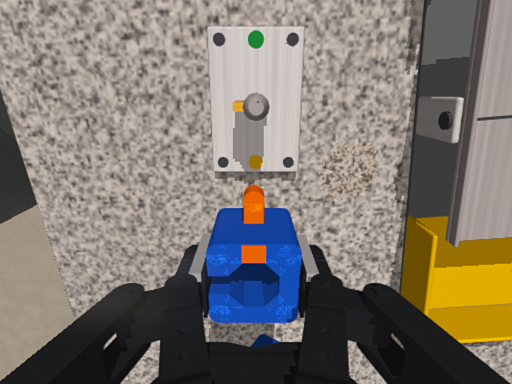

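Run:
```python
from h import *
np.set_printoptions(precision=2,suppress=True)
c=ld('wS.npz');P=cloud(c);m=masks(c);s=sensors.read_state()
hsv=cv2.cvtColor(c['color'],cv2.COLOR_RGB2HSV)
def comps(k,h,lo,hi,roi=(200,20,310,185)):
    z=np.zeros_like(k);z[roi[1]:roi[3],roi[0]:roi[2]]=k[roi[1]:roi[3],roi[0]:roi[2]]
    N,l,st,ce=cv2.connectedComponentsWithStats(z.astype(np.uint8));o=[]
    for i in range(1,N):
        if lo<=st[i,4]<=hi: o.append((ce[i].round(2),st[i,4],ray(c,*ce[i],h)[:2].round(2),np.median(P[l==i][:,2]).round(1)))
    return o
for x in comps((hsv[...,2]<85),8,30,250): print('screw',x)
H,S,V=cv2.split(hsv)
print('g',comps((H>45)&(H<85)&(S>100),8,20,400)); 
print('y',comps((H>15)&(H<35)&(S>100),8,20,400))
tip=(P[...,2]>44)&(P[...,2]<60)
for x in comps(tip,52,20,600): print('tip',x)
v,u=np.nonzero(tip[20:185,200:310]);
print('max z',P[85:130,240:275,2].max(), np.percentile(P[85:130,240:275,2],[90,95,99]))
cv2.imwrite('pics/zS.png',cv2.resize(c['color'][70:145,205:305,::-1],(800,600),interpolation=cv2.INTER_NEAREST))
# held
T=R.from_euler('xyz',s['ee_rot'])
b=(m['blue'])&(np.hypot(P[...,0]-s['eef_pos'][0],P[...,1]-s['eef_pos'][1])<35)
print('held z pct',np.percentile(P[b][:,2],[5,25,50,75,95]))
```

```text
screw (array([218.42,  38.76]), np.int32(111), array([429.6 ,  61.78]), np.float64(9.4))
screw (array([292.14,  38.8 ]), np.int32(109), array([483.58,  57.8 ]), np.float64(9.5))
screw (array([257.29, 114.42]), np.int32(108), array([454.36,   5.79]), np.float64(48.6))
screw (array([222.65, 161.77]), np.int32(75), array([423.  , -30.35]), np.float64(9.5))
screw (array([287.67, 161.59]), np.int32(78), array([476.94, -34.1 ]), np.float64(9.5))
g [(array([255.34,  38.93]), np.int32(215), array([456.63,  59.68]), np.float64(8.6))]
y [(array([237.9 , 105.96]), np.int32(113), array([439.63,  13.34]), np.float64(42.7)), (array([255.29, 161.64]), np.int32(164), array([450.09, -32.2 ]), np.float64(8.7))]
tip (array([255.85, 106.57]), np.int32(576), array([453.54,  14.08]), np.float64(50.3))
max z 250.75068826805062 [51.71 52.33 53.12]
held z pct [111.48 129.27 140.55 141.57 142.24]
```

View pics/zS.png

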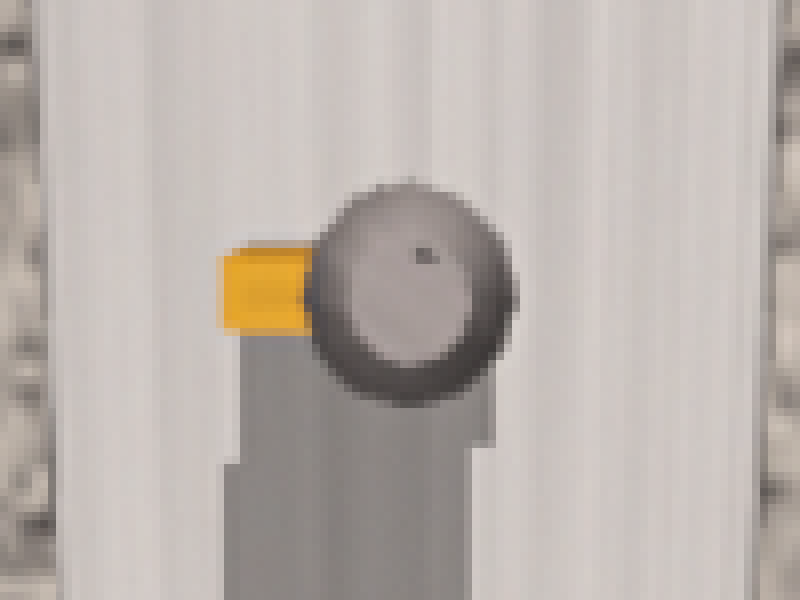

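Run:
```python
from h import *
np.set_printoptions(precision=2,suppress=True)
c=ld('wS.npz');s=sensors.read_state();T=R.from_euler('xyz',s['ee_rot'])
for u,v,h in [(255.5,105.9,52),(255.75,106.1,46)]: print(ray(c,u,v,h))
for tol in (1.5,3):
    ctr,th=sides(c,s['eef_pos'][:2],h=141.5,tol=tol)
    print('in tool',T.inv().apply(np.r_[ctr,141.5]-s['eef_pos']),s['eef_pos'])
a=ld('wA.npz')
cv2.imwrite('pics/zH.png',cv2.resize(c['color'][180:330,180:330,::-1],(600,600),interpolation=cv2.INTER_NEAREST))
```

```text
[453.34  14.51  52.  ]
[453.51  14.08  46.  ]
medz 141.6 rect c [447.1 -54.6] size [41.9 40.3] ang 85.6 mark [448.06 -40.22]
{'+x': array([ 19.89,  -0.39, 242.  ]), '-x': array([-19.89,   0.24, 133.  ]), '+m': array([ 20.37,  -0.35, 403.  ]), '-m': array([-20.37,   0.5 , 269.  ])} centre [447.03 -55.06] ydir-of-mark theta -4.32
in tool [  1.23  -0.39 -33.23] [447.31 -56.31 108.27]
medz 141.5 rect c [447.1 -54.3] size [42.4 40.5] ang 85.6 mark [448.1  -40.26]
{'+x': array([ 19.93,  -0.42, 243.  ]), '-x': array([-19.93,  -0.14, 131.  ]), '+m': array([ 20.74,   0.11, 388.  ]), '-m': array([-20.74,   0.46, 269.  ])} centre [447.02 -54.69] ydir-of-mark theta -4.28
in tool [  1.6   -0.43 -33.23] [447.31 -56.31 108.27]
```

View pics/zH.png

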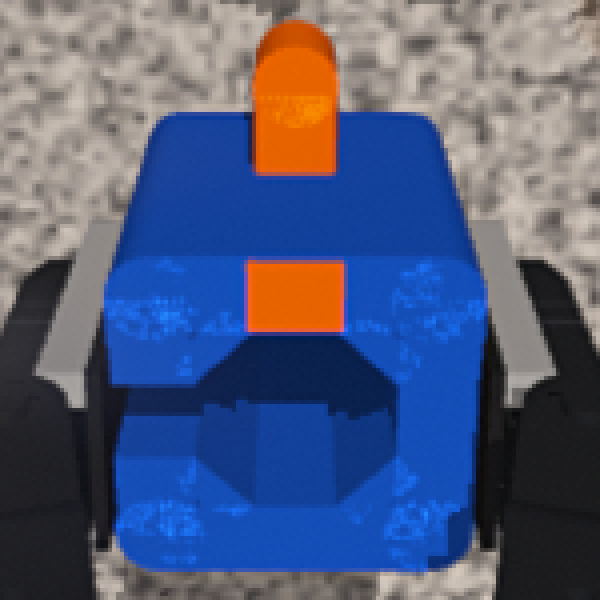

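```bash
python3 -c "
from h import *
go(453.7,13.2,70,85.9)"
```

```text
t 4.15 pos [447.3 -56.3 108.3] rot [-1.7997e+02 -1.0000e-02  8.5750e+01] w 39.6 F [-0.4 -0.3 -1.6]
d [69.78  1.25 38.28] r [-0.0006 -0.0003 -0.0026] rows>= 1.9089489217332805 0.02101986834546395
```

>>> {"method": "step_arm", "body": {"moves": [{"rx":0,"ry":0,"rz":-0.003,"dx":25,"dy":1.2,"dz":0,"gripper":-0.5},{"rx":0,"ry":0,"rz":-0.003,"dx":50,"dy":1.2,"dz":5,"gripper":-0.5},{"rx":0,"ry":0,"rz":-0.003,"dx":69.8,"dy":1.2,"dz":20,"gripper":-0.5},{"rx":0,"ry":0,"rz":-0.003,"dx":69.8,"dy":1.2,"dz":38,"gripper":-0.5},{"rx":0,"ry":0,"rz":-0.003,"dx":69.8,"dy":1.2,"dz":38,"gripper":-0.5},{"rx":0,"ry":0,"rz":-0.003,"dx":69.8,"dy":1.2,"dz":38,"gripper":-0.5},{"rx":0,"ry":0,"rz":-0.003,"dx":69.8,"dy":1.2,"dz":38,"gripper":-0.5}]}}

```text
t: 4.73
eef_pos: [454.6, 12.0, 71.3]
ee_rot: [3.141, 0.0, 1.498]
contact_force: [-0.2, -1.0, -1.2]
gripper_width: 39.7
```

```bash
python3 -c "
from h import *
go(453.7,13.2,50,85.9)
c=cap('wrist');np.savez('wS2.npz',**c)
d=cap('side')
x=cv2.resize(c['color'][180:330,180:330,::-1],(400,400));p=proj(d,[453,14,50]).astype(int)
y=cv2.resize(d['color'][p[1]-40:p[1]+40,p[0]-40:p[0]+40,::-1],(400,400))
cv2.imwrite('pics/i1.png',np.hstack([x,y]))"
```

```text
t 4.73 pos [454.6  12.   71.3] rot [1.7994e+02 1.0000e-02 8.5840e+01] w 39.7 F [-0.2 -1.  -1.2]
d [ 1.11 -0.98 21.33] r [ 0.001   0.0002 -0.0011] rows>= 0.5128438954552381 0.01206067738202621
```

View pics/i1.png

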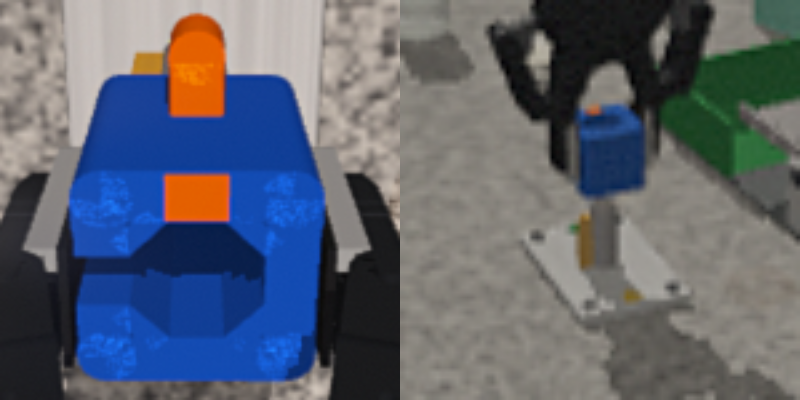

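>>> {"method": "step_arm", "body": {"moves": [{"rx":0,"ry":0,"rz":-0.001,"dx":1.1,"dy":-1,"dz":0,"gripper":-0.5},{"rx":0,"ry":0,"rz":-0.001,"dx":1.1,"dy":-1,"dz":8,"gripper":-0.5},{"rx":0,"ry":0,"rz":-0.001,"dx":1.1,"dy":-1,"dz":14,"gripper":-0.5},{"rx":0,"ry":0,"rz":-0.001,"dx":1.1,"dy":-1,"dz":19,"gripper":-0.5},{"rx":0,"ry":0,"rz":-0.001,"dx":1.1,"dy":-1,"dz":19,"gripper":-0.5},{"rx":0,"ry":0,"rz":-0.001,"dx":1.1,"dy":-1,"dz":19,"gripper":-0.5}]}}

```text
t: 5.33
eef_pos: [452.6, 13.3, 50.9]
ee_rot: [-3.14, -0.0, 1.499]
contact_force: [-0.4, -0.0, -1.4]
gripper_width: 39.3
```

```bash
python3 -c "
from h import *
go(453.7,13.2,45,85.9)"
```

```text
t 5.33 pos [452.6  13.3  50.9] rot [-1.7991e+02 -1.0000e-02  8.5870e+01] w 39.3 F [-0.4 -0.  -1.4]
d [-0.03  1.08  5.9 ] r [-0.0015 -0.0002 -0.0006] rows>= 0.14392731013243154 0.013274533139052296
```

>>> {"method": "step_arm", "body": {"moves": [{"rx":0,"ry":0,"rz":0,"dx":0,"dy":0.6,"dz":3,"gripper":-0.5},{"rx":0,"ry":0,"rz":0,"dx":0,"dy":0.6,"dz":6,"gripper":-0.5},{"rx":0,"ry":0,"rz":0,"dx":0,"dy":0.6,"dz":8,"gripper":-0.5},{"rx":0,"ry":0,"rz":0,"dx":0,"dy":0.6,"dz":10,"gripper":-0.5},{"rx":0,"ry":0,"rz":0,"dx":0,"dy":0.6,"dz":10,"gripper":-0.5}]}}

```text
t: 5.75
eef_pos: [453.4, 13.3, 41.1]
ee_rot: [-3.141, -0.0, 1.499]
contact_force: [-0.1, -0.2, -0.7]
gripper_width: 39.5
```

```bash
python3 -c "
from h import *
go(453.7,13.2,14.6,85.9)"
```

```text
t 5.75 pos [453.4  13.3  41.1] rot [-1.7995e+02 -1.0000e-02  8.5870e+01] w 39.5 F [-0.1 -0.2 -0.7]
d [-0.05  0.3  26.52] r [-0.0009 -0.0001 -0.0004] rows>= 0.6359329422133759 0.007879798700939928
```

Past the key top with no force, so the keyway is on the key. Going down to home.

>>> {"method": "step_arm", "body": {"moves": [{"rx":0,"ry":0,"rz":0,"dx":0,"dy":0,"dz":6,"gripper":-0.5},{"rx":0,"ry":0,"rz":0,"dx":0,"dy":0,"dz":12,"gripper":-0.5},{"rx":0,"ry":0,"rz":0,"dx":0,"dy":0,"dz":18,"gripper":-0.5},{"rx":0,"ry":0,"rz":0,"dx":0,"dy":0,"dz":22,"gripper":-0.5},{"rx":0,"ry":0,"rz":0,"dx":0,"dy":0,"dz":25,"gripper":-0.5},{"rx":0,"ry":0,"rz":0,"dx":0,"dy":0,"dz":26.5,"gripper":-0.5},{"rx":0,"ry":0,"rz":0,"dx":0,"dy":0,"dz":27,"gripper":-0.5},{"rx":0,"ry":0,"rz":0,"dx":0,"dy":0,"dz":27,"gripper":-0.5}]}}

```text
t: 6.42
eef_pos: [453.9, 13.2, 14.7]
ee_rot: [-3.141, -0.0, 1.499]
contact_force: [0.4, 0.4, -1.3]
gripper_width: 39.6
```

```bash
python3 -c "
from h import *
go(453.7,13.2,14.6,85.9)
c=cap('wrist');np.savez('wS3.npz',**c)
d=cap('side')
x=cv2.resize(c['color'][180:330,180:330,::-1],(400,400));p=proj(d,[453,14,30]).astype(int)
y=cv2.resize(d['color'][p[1]-40:p[1]+40,p[0]-40:p[0]+40,::-1],(400,400))
cv2.imwrite('pics/i2.png',np.hstack([x,y]))
print(sensors.read_state())"
```

```text
t 6.42 pos [453.9  13.2  14.7] rot [-179.99   -0.     85.88] w 39.6 F [ 0.4  0.4 -1.3]
d [-0.01 -0.16  0.08] r [-0.0001 -0.     -0.0004] rows>= 0.004448110752028134 0.003315773626168008
{'t': 6.5167, 'qpos': array([-2.21577184e-01,  1.24029277e-01,  2.15741460e+00,  1.21065289e-05,
        8.59509287e-01, -1.49588516e-01]), 'qd': array([-0.00047499, -0.0015543 , -0.00034751,  0.00034716,  0.00160571,
        0.00063669]), 'effort': array([-4.26622562e-02, -2.91174531e+01, -2.38462883e+01, -1.15442966e-02,
        8.13117600e-03,  1.09248384e-03]), 'eef_pos': array([454.01746503,  13.1449517 ,  14.65734556]), 'ee_rot': array([3.14095893e+00, 8.62311332e-05, 1.49879973e+00]), 'contact_force': array([ 0.50032105,  0.02393418, -0.8505883 ]), 'ft_torque': array([-0.04603002, -0.01389487, -0.03409941]), 'gripper_width': 39.66645962604523}
```

View pics/i2.png

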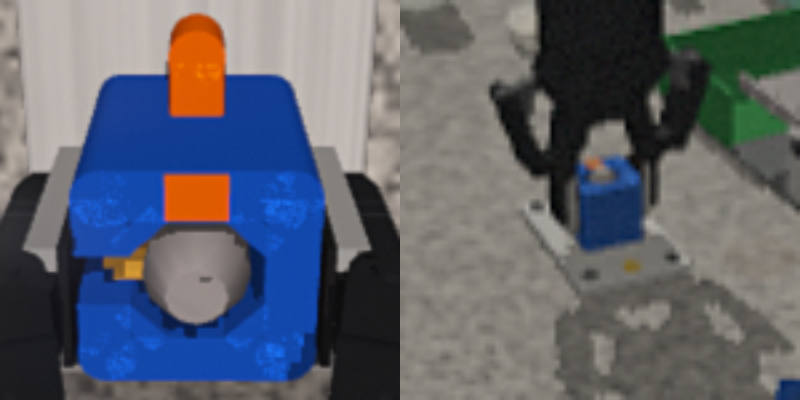

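The shaft is through the bore and the key is in the slot. There's no contact force yet, so I'll press lightly to confirm it's fully home.

>>> {"method": "step_arm", "body": {"moves": [{"rx":0,"ry":0,"rz":0,"dx":0,"dy":0,"dz":1,"gripper":-0.5},{"rx":0,"ry":0,"rz":0,"dx":0,"dy":0,"dz":1.5,"gripper":-0.5},{"rx":0,"ry":0,"rz":0,"dx":0,"dy":0,"dz":1.5,"gripper":-0.5}]}}

```text
t: 6.77
eef_pos: [454.1, 13.2, 14.6]
ee_rot: [-3.14, 0.0, 1.499]
contact_force: [-7.5, 0.1, 18.1]
gripper_width: 39.6
```

Home: 18 N with TCP at 14.6, as predicted, and the pointer is toward the green dot, so this is the left-hand coupling. Lifting off.

>>> {"method": "step_arm", "body": {"moves": [{"rx":0,"ry":0,"rz":0,"dx":0,"dy":0,"dz":-10,"gripper":-0.5},{"rx":0,"ry":0,"rz":0,"dx":0,"dy":0,"dz":-30,"gripper":-0.5},{"rx":0,"ry":0,"rz":0,"dx":0,"dy":0,"dz":-60,"gripper":-0.5},{"rx":0,"ry":0,"rz":0,"dx":0,"dy":0,"dz":-95,"gripper":-0.5},{"rx":0,"ry":0,"rz":0,"dx":0,"dy":0,"dz":-115,"gripper":-0.5},{"rx":0,"ry":0,"rz":0,"dx":0,"dy":0,"dz":-115,"gripper":-0.5}]}}

```text
t: 7.27
eef_pos: [457.5, 12.5, 133.6]
ee_rot: [3.131, 0.002, 1.499]
contact_force: [0.2, 0.1, -1.2]
gripper_width: 39.9
```

```bash
python3 -c "
from h import *
go(643,-30,130,90)
c=ld('scene0.npz');hs=cv2.cvtColor(c['color'],cv2.COLOR_RGB2HSV);P=cloud(c)
k=(hs[...,0]>165)&(hs[...,1]>150);k[:,:300]=0;print(P[k].min(0),np.percentile(P[k],[2,98],axis=0))"
```

```text
t 7.27 pos [457.5  12.5 133.6] rot [1.7937e+02 9.0000e-02 8.5880e+01] w 39.9 F [ 0.2  0.1 -1.2]
d [-29.03 188.05   5.68] r [ 0.011   0.002  -0.0719] rows>= 4.564941171882187 0.5818761029197922
[  -4.98682466 -716.98938285   -1.94909639] [[ 816.94068671 -191.35316258    3.98595315]
 [ 880.08390272  -13.76919341   99.52749369]]
```

>>> {"method": "step_arm", "body": {"moves": [{"rx":0,"ry":0,"rz":-0.072,"dx":-29,"dy":188,"dz":0,"gripper":-0.5},{"rx":0,"ry":0,"rz":-0.072,"dx":-29,"dy":188,"dz":0,"gripper":-0.5},{"rx":0,"ry":0,"rz":-0.072,"dx":-29,"dy":188,"dz":0,"gripper":-0.5},{"rx":0,"ry":0,"rz":-0.072,"dx":-29,"dy":188,"dz":0,"gripper":-0.5},{"rx":0,"ry":0,"rz":-0.072,"dx":-29,"dy":188,"dz":0,"gripper":-0.5},{"rx":0,"ry":0,"rz":-0.072,"dx":-29,"dy":188,"dz":0,"gripper":-0.5},{"rx":0,"ry":0,"rz":-0.072,"dx":-29,"dy":188,"dz":0,"gripper":-0.5},{"rx":0,"ry":0,"rz":-0.072,"dx":-29,"dy":188,"dz":0,"gripper":-0.5}]}}

```text
t: 7.93
eef_pos: [637.9, -28.9, 126.5]
ee_rot: [-3.139, -0.001, 1.571]
contact_force: [-1.2, -0.8, -0.6]
gripper_width: 39.4
```

```bash
python3 -c "
from h import *
go(643,-30,130,90)
c=cap('wrist','wT.png');np.savez('wT.npz',**c)"
```

```text
t 7.93 pos [637.9 -28.9 126.5] rot [-1.7984e+02 -4.0000e-02  9.0000e+01] w 39.4 F [-1.2 -0.8 -0.6]
d [-1.07  5.13 -3.52] r [-0.0029 -0.0007 -0.0001] rows>= 0.15133926605418693 0.023740836072948624
```

View pics/wT.png

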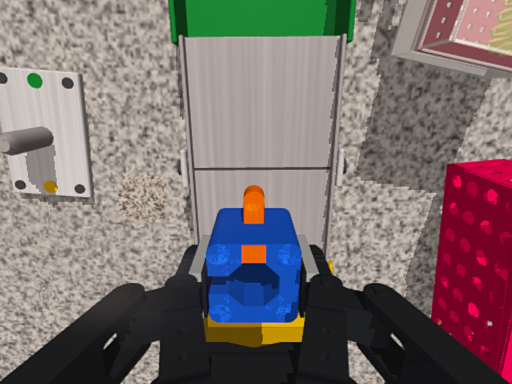

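```bash
python3 -c "
from h import *
c=ld('wT.npz');P=cloud(c)
for n,u,v in [('piv L',193,169),('piv R',331,168.5),('end L',188,38),('end R',340,37)]: print(n,ray(c,u,v,50).round(1))
for n,u,v in [('t1',262,100),('t2',220,60),('t3',310,60),('t4',220,160),('t5',300,160),('p',230,190)]: print(n,P[v,u].round(1))
print(P[[30,80,110,150]][:, [183,184,185,186,187,188,189]].round(0)[...,2])
"
```

```text
piv L [591.5  -5.   50. ]
piv R [695.9  -4.4  50. ]
end L [593.8  84.5  50. ]
end R [694.4  85.2  50. ]
t1 [643.3  45.2  50.5]
t2 [614.6  71.1  50.1]
t3 [675.7  71.3  48.6]
t4 [612.2   2.   50. ]
t5 [672.2   2.1  49.9]
p [619.2 -21.7  50. ]
[[ 23.  18.  15.  11.   8.   6.   7.]
 [ 59.  57.  56.  56.  54.  51.  50.]
 [ -0.  57.  59.  59.  58. 269.  53.]
 [ 50.  51.  50.  48.  58.  58.  58.]]
```

Pivot line at row 169, and the left tray end at row 37. That puts the tray at yaw ≈ 0, its pivot at (644,-5) and the middle of its left half at (644,50).

```bash
python3 -c "
from h import *
go(644.4,49,57.5,90)"
```

```text
t 7.98 pos [637.7 -28.8 126.8] rot [-1.7986e+02 -4.0000e-02  9.0010e+01] w 39.4 F [ 0.9  0.6 -1.4]
d [77.73  6.89 69.35] r [-0.0025 -0.0006  0.0002] rows>= 2.5034642879362363 0.02036697918188104
```

>>> {"method": "step_arm", "body": {"moves": [{"rx":0,"ry":0,"rz":0,"dx":35,"dy":4,"dz":0,"gripper":-0.5},{"rx":0,"ry":0,"rz":0,"dx":65,"dy":4,"dz":15,"gripper":-0.5},{"rx":0,"ry":0,"rz":0,"dx":77.7,"dy":4,"dz":35,"gripper":-0.5},{"rx":0,"ry":0,"rz":0,"dx":77.7,"dy":4,"dz":50,"gripper":-0.5},{"rx":0,"ry":0,"rz":0,"dx":77.7,"dy":4,"dz":59,"gripper":-0.5},{"rx":0,"ry":0,"rz":0,"dx":77.7,"dy":4,"dz":59,"gripper":-0.5},{"rx":0,"ry":0,"rz":0,"dx":77.7,"dy":4,"dz":59,"gripper":-0.5}]}}

```text
t: 8.57
eef_pos: [642.7, 47.5, 68.8]
ee_rot: [-3.141, 0.0, 1.57]
contact_force: [0.3, -0.2, -1.3]
gripper_width: 39.6
```

```bash
python3 -c "
from h import *
go(644.4,49,57.5,90)
c=cap('wrist','wT2.png')"
```

```text
t 8.57 pos [642.7  47.5  68.8] rot [-1.7995e+02  1.0000e-02  8.9940e+01] w 39.6 F [ 0.3 -0.2 -1.3]
d [ 1.47  1.68 11.31] r [-0.0009  0.0001 -0.001 ] rows>= 0.276393957610813 0.011167475687742163
```

View pics/wT2.png

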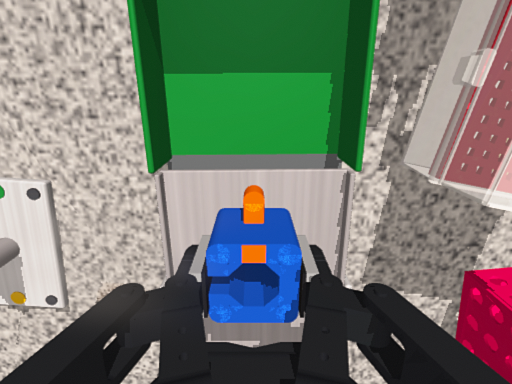

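Centred between the rails (about 163 and 350), over the left half, with the green bin ahead. Lowering the last 11 mm.

>>> {"method": "step_arm", "body": {"moves": [{"rx":0,"ry":0,"rz":0,"dx":1,"dy":1.7,"dz":5,"gripper":-0.5},{"rx":0,"ry":0,"rz":0,"dx":1,"dy":1.7,"dz":9,"gripper":-0.5},{"rx":0,"ry":0,"rz":0,"dx":1,"dy":1.7,"dz":11.5,"gripper":-0.5},{"rx":0,"ry":0,"rz":0,"dx":1,"dy":1.7,"dz":11.5,"gripper":-0.5},{"rx":0,"ry":0,"rz":0,"dx":1,"dy":1.7,"dz":11.5,"gripper":-0.5}]}}

```text
t: 9.03
eef_pos: [644.8, 49.4, 57.4]
ee_rot: [-3.141, -0.0, 1.571]
contact_force: [0.5, 0.3, -1.1]
gripper_width: 39.5
```

>>> {"method": "step_arm", "body": {"moves": [{"rx":0,"ry":0,"rz":0,"dx":0,"dy":0,"dz":0,"gripper":0.45},{"rx":0,"ry":0,"rz":0,"dx":0,"dy":0,"dz":0,"gripper":0.45},{"rx":0,"ry":0,"rz":0,"dx":0,"dy":0,"dz":0,"gripper":0.45},{"rx":0,"ry":0,"rz":0,"dx":0,"dy":0,"dz":0,"gripper":0.45},{"rx":0,"ry":0,"rz":0,"dx":0,"dy":0,"dz":0,"gripper":0.45},{"rx":0,"ry":0,"rz":0,"dx":0,"dy":0,"dz":-20,"gripper":0.45},{"rx":0,"ry":0,"rz":0,"dx":0,"dy":0,"dz":-50,"gripper":0.45},{"rx":0,"ry":0,"rz":0,"dx":0,"dy":0,"dz":-80,"gripper":0.45},{"rx":0,"ry":0,"rz":0,"dx":0,"dy":0,"dz":-80,"gripper":0.45}]}}

```text
t: 9.78
eef_pos: [649.1, 49.2, 145.2]
ee_rot: [3.129, 0.001, 1.571]
contact_force: [-0.2, -0.5, 1.6]
gripper_width: 61.9
```

```bash
python3 -c "
from h import *
go(450,-250,130,142)
c=cap('wrist','wT3.png')"
```

```text
t 9.78 pos [649.1  49.2 145.2] rot [1.793e+02 7.000e-02 9.001e+01] w 61.9 F [-0.2 -0.5  1.6]
d [-299.1  -199.36   13.13] r [ 0.0108  0.0067 -0.9073] rows>= 8.625727055668063 7.261437140010772
```

View pics/wT3.png

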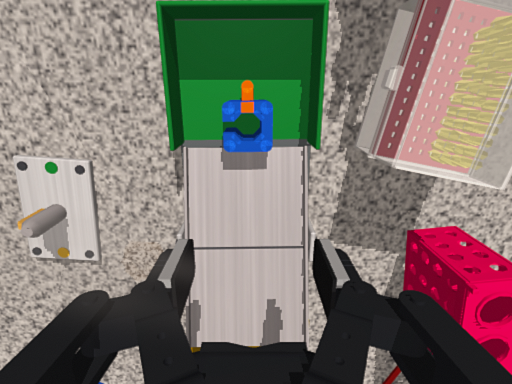

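The coupling is sliding into the green bin, at (247,120). Moving to the right-hand coupling.

>>> {"method": "step_arm", "body": {"moves": [{"rx":0,"ry":0,"rz":-0.907,"dx":-299,"dy":-197,"dz":5,"gripper":1},{"rx":0,"ry":0,"rz":-0.907,"dx":-299,"dy":-197,"dz":5,"gripper":1},{"rx":0,"ry":0,"rz":-0.907,"dx":-299,"dy":-197,"dz":5,"gripper":1},{"rx":0,"ry":0,"rz":-0.907,"dx":-299,"dy":-197,"dz":5,"gripper":1},{"rx":0,"ry":0,"rz":-0.907,"dx":-299,"dy":-197,"dz":5,"gripper":1},{"rx":0,"ry":0,"rz":-0.907,"dx":-299,"dy":-197,"dz":5,"gripper":1},{"rx":0,"ry":0,"rz":-0.907,"dx":-299,"dy":-197,"dz":5,"gripper":1},{"rx":0,"ry":0,"rz":-0.907,"dx":-299,"dy":-197,"dz":5,"gripper":1},{"rx":0,"ry":0,"rz":-0.907,"dx":-299,"dy":-197,"dz":5,"gripper":1},{"rx":0,"ry":0,"rz":-0.907,"dx":-299,"dy":-197,"dz":5,"gripper":1},{"rx":0,"ry":0,"rz":-0.907,"dx":-299,"dy":-197,"dz":5,"gripper":1},{"rx":0,"ry":0,"rz":-0.907,"dx":-299,"dy":-197,"dz":5,"gripper":1},{"rx":0,"ry":0,"rz":-0.907,"dx":-299,"dy":-197,"dz":5,"gripper":1},{"rx":0,"ry":0,"rz":-0.907,"dx":-299,"dy":-197,"dz":5,"gripper":1}]}}

```text
t: 11.0
eef_pos: [448.4, -248.3, 132.3]
ee_rot: [3.141, -0.001, 2.48]
contact_force: [0.7, 0.3, -1.0]
gripper_width: 85.1
```

Run:
```python
from h import *
c=cap('wrist','wB.png');np.savez('wB.npz',**c)
d=cap('scene','sc2.png');go(448,-250,6,142)
for tol in (2,3): sides(c,(450,-248),tol=tol)
```

```text
t 11.10 pos [ 448.4 -248.5  132.4] rot [ 1.7999e+02 -2.0000e-02  1.4208e+02] w 85.1 F [ 0.7  0.3 -0.5]
d [ -0.64  -1.46 126.4 ] r [ 0.0001 -0.0004  0.0015] rows>= 3.0313715989208947 0.012213443693550938
medz 40.0 rect c [ 446.8 -245.1] size [40.3 41.5] ang 54.7 mark [ 459.79091044 -254.47810384]
{'+x': array([ 19.53,  -0.35, 122.  ]), '-x': array([-19.53,  -0.14,  76.  ]), '+m': array([ 20.  ,   0.97, 181.  ]), '-m': array([-20.  ,  -0.48, 160.  ])} centre [ 446.82 -245.13] ydir-of-mark theta -125.87
medz 40.0 rect c [ 446.9 -244.9] size [40.2 41.6] ang 53.6 mark [ 459.80222022 -254.50189862]
{'+x': array([ 19.54,  -0.27, 123.  ]), '-x': array([-19.54,   0.  ,  75.  ]), '+m': array([ 20.11,   1.14, 183.  ]), '-m': array([-20.11,  -0.87, 162.  ])} centre [ 446.72 -245.06] ydir-of-mark theta -126.0
```

View pics/wB.png

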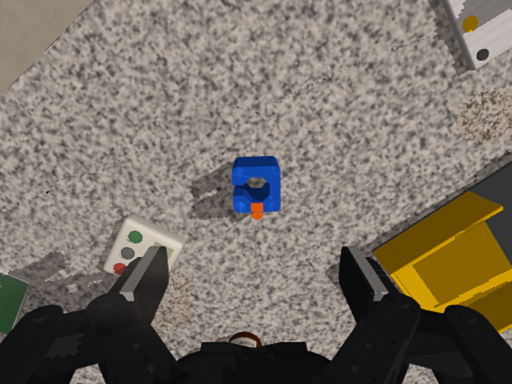

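View pics/sc2.png

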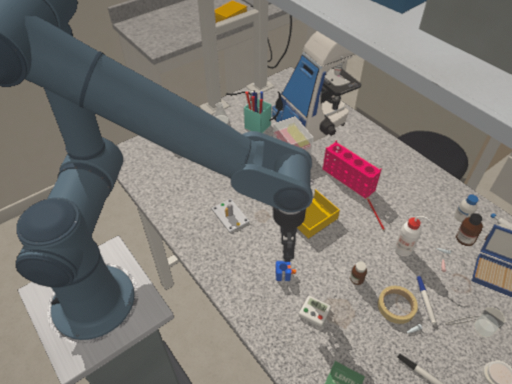

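Run:
```python
from h import *
c=ld('scene0.npz');print('bottle',ray(c,358,281,2),ray(c,360,263,70))
P=cloud(c)
for u,v in [(358,275),(360,264)]:print(P[v,u])
go(446.8,-245.1,6,144.1)
```

```text
bottle [ 597.63706787 -387.02776869    2.        ] [ 602.90044134 -373.60991815   70.        ]
[ 582.69057454 -389.88012274   51.70221113]
[ 595.77241335 -378.49804514   78.01076875]
t 11.10 pos [ 448.4 -248.5  132.4] rot [ 1.7999e+02 -2.0000e-02  1.4208e+02] w 85.1 F [ 0.7  0.3 -0.5]
d [  3.32   1.67 126.4 ] r [ 0.0001 -0.0004 -0.0352] rows>= 3.032478767600212 0.28150153653261883
```

>>> {"method": "step_arm", "body": {"moves": [{"rx":0,"ry":0,"rz":-0.035,"dx":3.3,"dy":1.7,"dz":20,"gripper":1},{"rx":0,"ry":0,"rz":-0.035,"dx":3.3,"dy":1.7,"dz":50,"gripper":1},{"rx":0,"ry":0,"rz":-0.035,"dx":3.3,"dy":1.7,"dz":85,"gripper":1},{"rx":0,"ry":0,"rz":-0.035,"dx":3.3,"dy":1.7,"dz":110,"gripper":1},{"rx":0,"ry":0,"rz":-0.035,"dx":3.3,"dy":1.7,"dz":125,"gripper":1},{"rx":0,"ry":0,"rz":-0.035,"dx":3.3,"dy":1.7,"dz":125.5,"gripper":1},{"rx":0,"ry":0,"rz":-0.035,"dx":3.3,"dy":1.7,"dz":125.5,"gripper":1}]}}

```text
t: 11.68
eef_pos: [446.3, -245.4, 6.6]
ee_rot: [3.141, -0.002, 2.514]
contact_force: [0.5, 0.2, -0.6]
gripper_width: 85.5
```

```bash
python3 -c "
from h import *
go(446.8,-245.1,6,144.1)
c=cap('wrist','wB3.png')"
```

```text
t 11.68 pos [ 446.3 -245.4    6.6] rot [ 1.7999e+02 -1.0000e-01  1.4403e+02] w 85.5 F [ 0.5  0.2 -0.6]
d [-0.29  0.52  0.57] r [ 0.0002 -0.0018 -0.0012] rows>= 0.019729060559770535 0.017041796745163946
```

View pics/wB3.png

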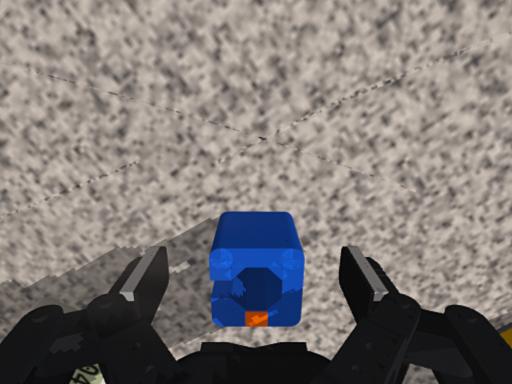

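The right-hand coupling is centred at (257,270), square to the jaws and clear of the timer. Closing.

>>> {"method": "step_arm", "body": {"moves": [{"rx":0,"ry":0,"rz":0,"dx":0,"dy":0.5,"dz":0,"gripper":-0.2},{"rx":0,"ry":0,"rz":0,"dx":0,"dy":0.5,"dz":0,"gripper":-0.2},{"rx":0,"ry":0,"rz":0,"dx":0,"dy":0.5,"dz":0,"gripper":-0.3},{"rx":0,"ry":0,"rz":0,"dx":0,"dy":0.5,"dz":0,"gripper":-0.4},{"rx":0,"ry":0,"rz":0,"dx":0,"dy":0.5,"dz":0,"gripper":-0.5},{"rx":0,"ry":0,"rz":0,"dx":0,"dy":0.5,"dz":0,"gripper":-0.5},{"rx":0,"ry":0,"rz":0,"dx":0,"dy":0.5,"dz":0,"gripper":-0.5}], "grip_force": 35}}

```text
t: 12.32
eef_pos: [447.4, -246.3, 8.2]
ee_rot: [3.142, 0.002, 2.513]
contact_force: [-1.2, 1.8, 6.7]
gripper_width: 39.7
```

>>> {"method": "step_arm", "body": {"moves": [{"rx":0,"ry":0,"rz":0,"dx":0,"dy":0,"dz":-15,"gripper":-0.5},{"rx":0,"ry":0,"rz":0,"dx":0,"dy":0,"dz":-45,"gripper":-0.5},{"rx":0,"ry":0,"rz":0,"dx":0,"dy":0,"dz":-80,"gripper":-0.5},{"rx":0,"ry":0,"rz":0,"dx":0,"dy":0,"dz":-103,"gripper":-0.5},{"rx":0,"ry":0,"rz":0,"dx":0,"dy":0,"dz":-103,"gripper":-0.5}]}}

```text
t: 12.73
eef_pos: [449.4, -248.2, 115.6]
ee_rot: [-3.141, 0.01, 2.513]
contact_force: [0.6, -1.2, -1.2]
gripper_width: 39.3
```

```bash
python3 -c "
from h import *
go(449,-56,110,85.9)"
```

```text
t 12.73 pos [ 449.4 -248.2  115.6] rot [-179.94    0.59  143.98] w 39.3 F [ 0.6 -1.2 -1.2]
d [113.43 155.2    4.27] r [0.0043 0.0099 1.0137] rows>= 4.61105760244516 8.112137699952925
```

>>> {"method": "step_arm", "body": {"moves": [{"rx":0,"ry":0,"rz":1.014,"dx":113.4,"dy":155.2,"dz":0,"gripper":-0.5},{"rx":0,"ry":0,"rz":1.014,"dx":113.4,"dy":155.2,"dz":0,"gripper":-0.5},{"rx":0,"ry":0,"rz":1.014,"dx":113.4,"dy":155.2,"dz":0,"gripper":-0.5},{"rx":0,"ry":0,"rz":1.014,"dx":113.4,"dy":155.2,"dz":0,"gripper":-0.5},{"rx":0,"ry":0,"rz":1.014,"dx":113.4,"dy":155.2,"dz":0,"gripper":-0.5},{"rx":0,"ry":0,"rz":1.014,"dx":113.4,"dy":155.2,"dz":0,"gripper":-0.5},{"rx":0,"ry":0,"rz":1.014,"dx":113.4,"dy":155.2,"dz":0,"gripper":-0.5},{"rx":0,"ry":0,"rz":1.014,"dx":113.4,"dy":155.2,"dz":0,"gripper":-0.5},{"rx":0,"ry":0,"rz":1.014,"dx":113.4,"dy":155.2,"dz":0,"gripper":-0.5},{"rx":0,"ry":0,"rz":1.014,"dx":113.4,"dy":155.2,"dz":0,"gripper":-0.5},{"rx":0,"ry":0,"rz":1.014,"dx":113.4,"dy":155.2,"dz":0,"gripper":-0.5},{"rx":0,"ry":0,"rz":1.014,"dx":113.4,"dy":155.2,"dz":0,"gripper":-0.5},{"rx":0,"ry":0,"rz":1.014,"dx":113.4,"dy":155.2,"dz":0,"gripper":-0.5},{"rx":0,"ry":0,"rz":1.014,"dx":113.4,"dy":155.2,"dz":0,"gripper":-0.5}]}}

```text
t: 13.9
eef_pos: [446.1, -53.6, 109.9]
ee_rot: [-3.141, -0.0, 1.499]
contact_force: [-0.5, -0.2, -2.0]
gripper_width: 39.4
```

Run:
```python
from h import *
np.set_printoptions(precision=2,suppress=True)
c=cap('wrist','wS4.png');np.savez('wS4.npz',**c)
s=sensors.read_state();T=R.from_euler('xyz',s['ee_rot'])
h=s['eef_pos'][2]+40-8.2
ctr,th=sides(c,s['eef_pos'][:2],h=h,tol=3)
print('in tool',T.inv().apply(np.r_[ctr,h]-s['eef_pos']))
hsv=cv2.cvtColor(c['color'],cv2.COLOR_RGB2HSV);H,S,V=cv2.split(hsv)
for k in [(H>45)&(H<85)&(S>100),(H>15)&(H<35)&(S>100)]:
    z=np.zeros_like(k);z[10:205,190:320]=k[10:205,190:320]
    N,l,st,ce=cv2.connectedComponentsWithStats(z.astype(np.uint8))
    for i in range(1,N):
        if st[i,4]>40: print(ce[i],st[i,4],ray(c,*ce[i],8)[:2])
go(453.7,13.2,70,85.9)
```

```text
medz 141.8 rect c [445.9 -52.5] size [42.3 40.4] ang 86.1 mark NoneTraceback (most recent call last):
  File "<stdin>", line 6, in <module>
  File "h.py", line 50, in sides
    d=mk-np.array(r[0]);s=np.sign(1);th=np.arctan2(-d[0],d[1])
      ~~^~~~~~~~~~~~~~~
TypeError: unsupported operand type(s) for -: 'NoneType' and 'float'
```

View pics/wS4.png

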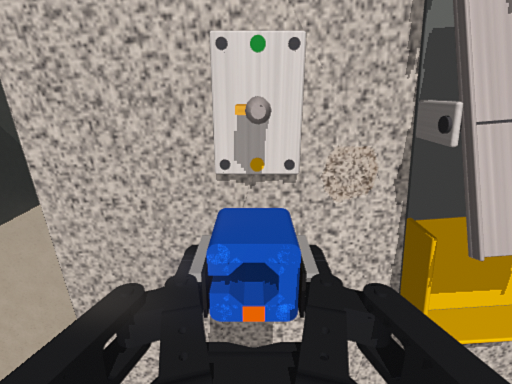

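```bash
sed -i "s/    d=mk-np.array(r\[0\]);s=np/    mk=np.array(r[0])+[1,14] if mk is None else mk\n    d=mk-np.array(r[0]);s=np/" h.py
python3 - <<'E'
from h import *
np.set_printoptions(precision=2,suppress=True)
c=ld('wS4.npz')
s=sensors.read_state();T=R.from_euler('xyz',s['ee_rot'])
for nm,cc,pos,h in [('old',ld('wS.npz'),np.array([447.3,-56.3,108.2]),141.5),('new',c,s['eef_pos'],s['eef_pos'][2]+31.8)]:
    print(nm);ctr,th=sides(cc,pos[:2],h=h,tol=2)
    print('in tool',T.inv().apply(np.r_[ctr,h]-pos))
hsv=cv2.cvtColor(c['color'],cv2.COLOR_RGB2HSV);H,S,V=cv2.split(hsv)
for k in [(H>45)&(H<85)&(S>100),(H>15)&(H<35)&(S>100)]:
    z=np.zeros_like(k);z[10:205,190:320]=k[10:205,190:320]
    N,l,st,ce=cv2.connectedComponentsWithStats(z.astype(np.uint8))
    for i in range(1,N):
        if st[i,4]>40: print(ce[i],st[i,4],ray(c,*ce[i],8)[:2])
go(453.7,13.2,75,85.9)
o=ld('wS.npz')
cv2.imwrite('pics/zH2.png',np.hstack([cv2.resize(q['color'][190:340,180:330,::-1],(400,400),interpolation=cv2.INTER_NEAREST) for q in (o,c)]))
E
```

```text
old
medz 141.5 rect c [447.1 -54.6] size [41.9 40.3] ang 85.6 mark [448.1  -40.25]
{'+x': array([ 19.92,  -0.36, 242.  ]), '-x': array([-19.92,   0.04, 129.  ]), '+m': array([ 20.48,  -0.2 , 395.  ]), '-m': array([-20.48,   0.53, 269.  ])} centre [447.01 -54.95] ydir-of-mark theta -4.36
in tool [  1.33  -0.39 -33.3 ]
new
medz 141.8 rect c [445.8 -52.8] size [41.9 40.4] ang 86.1 mark None
{'+x': array([ 19.84,  -0.42, 240.  ]), '-x': array([-19.84,  -0.26, 130.  ]), '+m': array([ 20.45,   0.09, 343.  ]), '-m': array([-20.45,   0.59, 225.  ])} centre [445.85 -53.01] ydir-of-mark theta -3.86
in tool [  0.61  -0.35 -31.8 ]
[257.23  43.  ] 205 [456.58  59.7 ]
[239.97 108.97] 118 [439.8   13.37]
[256.6  164.21] 159 [449.96 -32.35]
t 13.95 pos [446.2 -53.6 110. ] rot [-179.99   -0.     85.89] w 39.2 F [-0.9  0.2 -1.1]
d [67.2   2.74 34.98] r [-0. -0. -0.] rows>= 1.8180235726903384 0.0016059448760130952
```

View pics/zH2.png

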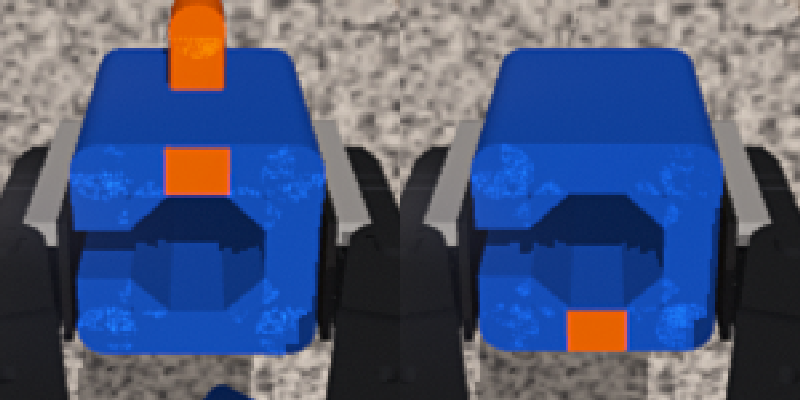

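>>> {"method": "step_arm", "body": {"moves": [{"rx":0,"ry":0,"rz":0.001,"dx":25,"dy":2.5,"dz":0,"gripper":-0.5},{"rx":0,"ry":0,"rz":0.001,"dx":50,"dy":2.5,"dz":5,"gripper":-0.5},{"rx":0,"ry":0,"rz":0.001,"dx":67.5,"dy":2.5,"dz":20,"gripper":-0.5},{"rx":0,"ry":0,"rz":0.001,"dx":67.5,"dy":2.5,"dz":35,"gripper":-0.5},{"rx":0,"ry":0,"rz":0.001,"dx":67.5,"dy":2.5,"dz":35,"gripper":-0.5},{"rx":0,"ry":0,"rz":0.001,"dx":67.5,"dy":2.5,"dz":35,"gripper":-0.5},{"rx":0,"ry":0,"rz":0.001,"dx":67.5,"dy":2.5,"dz":35,"gripper":-0.5},{"rx":0,"ry":0,"rz":0.001,"dx":67.5,"dy":2.5,"dz":35,"gripper":-0.5}]}}

```text
t: 14.62
eef_pos: [454.5, 12.9, 76.2]
ee_rot: [3.14, 0.0, 1.497]
contact_force: [0.1, -0.0, -1.3]
gripper_width: 39.5
```

```bash
python3 -c "
from h import *
go(453.9,13.7,53,85.9)"
```

```text
t 14.62 pos [454.5  12.9  76.2] rot [1.7988e+02 2.0000e-02 8.5780e+01] w 39.5 F [ 0.1 -0.  -1.3]
d [ 0.72 -0.66 23.17] r [ 0.002   0.0003 -0.0022] rows>= 0.5560942239441109 0.023877703183474527
```

>>> {"method": "step_arm", "body": {"moves": [{"rx":0,"ry":0,"rz":-0.002,"dx":0.7,"dy":-0.5,"dz":4,"gripper":-0.5},{"rx":0,"ry":0,"rz":-0.002,"dx":0.7,"dy":-0.5,"dz":12,"gripper":-0.5},{"rx":0,"ry":0,"rz":-0.002,"dx":0.7,"dy":-0.5,"dz":18,"gripper":-0.5},{"rx":0,"ry":0,"rz":-0.002,"dx":0.7,"dy":-0.5,"dz":23,"gripper":-0.5},{"rx":0,"ry":0,"rz":-0.002,"dx":0.7,"dy":-0.5,"dz":23,"gripper":-0.5},{"rx":0,"ry":0,"rz":-0.002,"dx":0.7,"dy":-0.5,"dz":23,"gripper":-0.5}]}}

```text
t: 15.12
eef_pos: [452.7, 14.4, 51.5]
ee_rot: [-3.14, -0.0, 1.5]
contact_force: [0.1, -0.2, -0.6]
gripper_width: 39.8
```

```bash
python3 -c "
from h import *
go(453.9,13.7,41,85.9)"
```

```text
t 15.12 pos [452.7  14.4  51.5] rot [-1.7992e+02 -1.0000e-02  8.5920e+01] w 39.8 F [ 0.1 -0.2 -0.6]
d [-0.58  1.27 10.49] r [-0.0013 -0.0002  0.0004] rows>= 0.2537417163913708 0.011326454837438823
```

>>> {"method": "step_arm", "body": {"moves": [{"rx":0,"ry":0,"rz":0,"dx":-0.5,"dy":0.7,"dz":2,"gripper":-0.5},{"rx":0,"ry":0,"rz":0,"dx":-0.5,"dy":0.7,"dz":4,"gripper":-0.5},{"rx":0,"ry":0,"rz":0,"dx":-0.5,"dy":0.7,"dz":7,"gripper":-0.5},{"rx":0,"ry":0,"rz":0,"dx":-0.5,"dy":0.7,"dz":10,"gripper":-0.5},{"rx":0,"ry":0,"rz":0,"dx":-0.5,"dy":0.7,"dz":10,"gripper":-0.5}]}}

```text
t: 15.53
eef_pos: [453.3, 13.9, 41.4]
ee_rot: [-3.14, -0.0, 1.5]
contact_force: [0.1, -0.3, -1.1]
gripper_width: 39.8
```

```bash
python3 -c "
from h import *
go(453.9,13.7,16.2,85.9)"
```

```text
t 15.53 pos [453.3  13.9  41.4] rot [-1.7993e+02 -1.0000e-02  8.5930e+01] w 39.8 F [ 0.1 -0.3 -1.1]
d [-0.14  0.66 25.23] r [-0.0012 -0.0002  0.0005] rows>= 0.6053071203469143 0.010714109775793436
```

>>> {"method": "step_arm", "body": {"moves": [{"rx":0,"ry":0,"rz":0,"dx":0,"dy":0,"dz":6,"gripper":-0.5},{"rx":0,"ry":0,"rz":0,"dx":0,"dy":0,"dz":12,"gripper":-0.5},{"rx":0,"ry":0,"rz":0,"dx":0,"dy":0,"dz":18,"gripper":-0.5},{"rx":0,"ry":0,"rz":0,"dx":0,"dy":0,"dz":22,"gripper":-0.5},{"rx":0,"ry":0,"rz":0,"dx":0,"dy":0,"dz":25,"gripper":-0.5},{"rx":0,"ry":0,"rz":0,"dx":0,"dy":0,"dz":26.5,"gripper":-0.5},{"rx":0,"ry":0,"rz":0,"dx":0,"dy":0,"dz":26.5,"gripper":-0.5},{"rx":0,"ry":0,"rz":0,"dx":0,"dy":0,"dz":26.5,"gripper":-0.5}]}}

```text
t: 16.2
eef_pos: [453.4, 13.9, 16.2]
ee_rot: [-3.139, -0.0, 1.5]
contact_force: [-6.4, 0.6, 10.9]
gripper_width: 39.5
```

```bash
python3 -c "
from h import *
c=cap('wrist');d=cap('side')
x=cv2.resize(c['color'][180:330,180:330,::-1],(400,400));p=proj(d,[453,14,30]).astype(int)
y=cv2.resize(d['color'][p[1]-40:p[1]+40,p[0]-40:p[0]+40,::-1],(400,400))
cv2.imwrite('pics/i3.png',np.hstack([x,y]));go(453.9,13.7,16.2,85.9)"
```

```text
t 16.30 pos [453.4  13.9  16.2] rot [-179.87   -0.     85.95] w 39.2 F [-5.5  1.3 10.6]
d [-0.13  0.52 -0.02] r [-0.0022 -0.0001  0.0009] rows>= 0.012756279664979827 0.019071788546216155
```

View pics/i3.png

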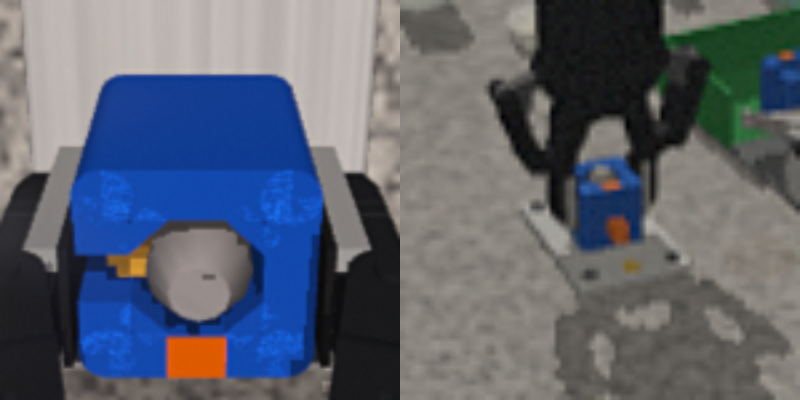

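Home at 16.2 with 10.6 N; the pointer is toward the yellow dot, so right-hand. At the right edge of the side view the first coupling looks high in the bin, so I'll check it.

```bash
python3 -c "
from h import *
d=cap('side');e=cap('scene')
np.savez('sd5.npz',**d)
p=proj(d,[650,80,50]).astype(int);q=proj(e,[650,80,50]).astype(int);print(p,q)
f_=lambda c,p:cv2.resize(c['color'][p[1]-50:p[1]+50,p[0]-50:p[0]+50,::-1],(400,400))
cv2.imwrite('pics/bin1.png',np.hstack([f_(d,p),f_(e,q)]))
for c in (d,e):
    P=cloud(c);m=masks(c)['blue'];k=m&(abs(P[...,0]-650)<80)&(P[...,1]>0)&(P[...,1]<220)
    print(k.sum(),P[k].min(0) if k.any() else '',np.median(P[k],0),P[k].max(0))"
```

```text
[267 186] [266 164]
137 [621.58942535  80.78224491   9.37803164] [636.06709642  95.27858558  38.87440139] [675.18810106 191.10153654  47.1279601 ]
150 [622.90465067  79.55464134   7.49357056] [639.28118663  95.58073471  40.48119025] [666.2283024  121.40529624  53.54628552]
```

View pics/bin1.png

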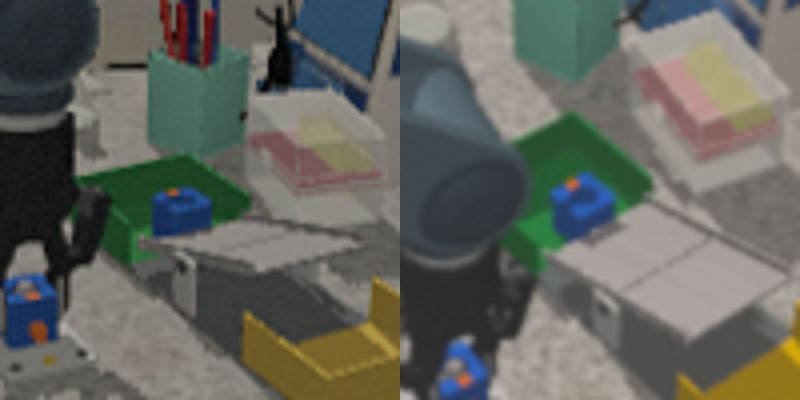

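The left coupling sits at the mouth of the green bin with its tail at the tray's end, and the tray is still tilted, so it isn't properly in. The right coupling can stand safely on the shaft while I free the fingers and look closer.

>>> {"method": "step_arm", "body": {"moves": [{"rx":0,"ry":0,"rz":0,"dx":0,"dy":0.3,"dz":-1,"gripper":0.6},{"rx":0,"ry":0,"rz":0,"dx":0,"dy":0.3,"dz":-1,"gripper":0.6},{"rx":0,"ry":0,"rz":0,"dx":0,"dy":0.3,"dz":-1,"gripper":0.6},{"rx":0,"ry":0,"rz":0,"dx":0,"dy":0.3,"dz":-1,"gripper":0.6},{"rx":0,"ry":0,"rz":0,"dx":0,"dy":0.3,"dz":-1,"gripper":0.6},{"rx":0,"ry":0,"rz":0,"dx":0,"dy":0.3,"dz":-20,"gripper":0.6},{"rx":0,"ry":0,"rz":0,"dx":0,"dy":0.3,"dz":-50,"gripper":0.6},{"rx":0,"ry":0,"rz":0,"dx":0,"dy":0.3,"dz":-85,"gripper":0.6},{"rx":0,"ry":0,"rz":0,"dx":0,"dy":0.3,"dz":-105,"gripper":0.6},{"rx":0,"ry":0,"rz":0,"dx":0,"dy":0.3,"dz":-105,"gripper":0.6}]}}

```text
t: 17.23
eef_pos: [457.6, 13.0, 125.6]
ee_rot: [3.132, 0.001, 1.5]
contact_force: [1.4, -0.3, 0.9]
gripper_width: 67.9
```

```bash
python3 -c "
from h import *
go(644,40,120,90)"
```

```text
t 17.23 pos [457.6  13.  125.6] rot [1.7943e+02 8.0000e-02 8.5940e+01] w 67.9 F [ 1.4 -0.3  0.9]
d [ 40.1  183.95   7.39] r [ 0.0099  0.0018 -0.0709] rows>= 4.518275010937201 0.5726492858189987
```

>>> {"method": "step_arm", "body": {"moves": [{"rx":0,"ry":0,"rz":-0.071,"dx":40,"dy":187,"dz":0,"gripper":-1},{"rx":0,"ry":0,"rz":-0.071,"dx":40,"dy":187,"dz":0,"gripper":-1},{"rx":0,"ry":0,"rz":-0.071,"dx":40,"dy":187,"dz":0,"gripper":-1},{"rx":0,"ry":0,"rz":-0.071,"dx":40,"dy":187,"dz":0,"gripper":-1},{"rx":0,"ry":0,"rz":-0.071,"dx":40,"dy":187,"dz":0,"gripper":-1},{"rx":0,"ry":0,"rz":-0.071,"dx":40,"dy":187,"dz":0,"gripper":-1},{"rx":0,"ry":0,"rz":-0.071,"dx":40,"dy":187,"dz":0,"gripper":-1},{"rx":0,"ry":0,"rz":-0.071,"dx":40,"dy":187,"dz":0,"gripper":-1}]}}

```text
t: 17.9
eef_pos: [642.0, 40.4, 119.0]
ee_rot: [-3.139, -0.0, 1.571]
contact_force: [0.4, -0.5, 0.2]
gripper_width: 0.0
```

Run:
```python
from h import *
c=cap('wrist','wF.png');np.savez('wF.npz',**c);P=cloud(c)
go(644,40,120,90)
m=masks(c);k=m['blue']&(P[...,1]>0)&(P[...,0]>560)
v,u=np.nonzero(k);u0=int(np.median(u));print(u0,v.min(),v.max())
for v in range(max(0,v.min()-25),v.max()+60,4): print(v,P[v,u0+12].round(1),P[v,u0-28].round(1),c['color'][v,u0+12])
```

```text
t 17.95 pos [641.9  40.4 119.4] rot [-1.7986e+02 -1.0000e-02  8.9990e+01] w 0.3 F [ 0.2 -0.6 -0.3]
d [-0.36  2.13 -0.6 ] r [-0.0025 -0.0002 -0.0002] rows>= 0.05379557895554096 0.020231159349371156
262 90 246
65 [657.5 140.    6.2] [625.8 140.    6. ] [20 88 36]
69 [657.7 137.1   4.6] [625.7 137.    6.3] [ 26 137  52]
73 [657.6 134.    6.7] [625.7 134.    6.8] [ 27 136  51]
77 [657.7 131.1   5.8] [625.6 131.1   5.9] [ 25 136  51]
81 [657.8 128.1   6. ] [625.6 128.    7.2] [ 26 136  50]
85 [657.9 125.    5.1] [625.6 125.    7.2] [ 24 134  49]
89 [657.9 122.    6.2] [625.3 121.9   4.4] [ 25 107 144]
93 [655.5 119.2  45.7] [627.9 119.2  45. ] [ 25  87 197]
97 [655.6 116.6  45.4] [627.9 116.5  45.6] [ 25  93 211]
101 [655.6 113.9  46.1] [627.9 113.9  46.1] [ 22  86 198]
105 [655.8 111.2  44.6] [627.8 111.2  45.4] [ 24  87 198]
109 [655.8 108.6  45.9] [627.8 108.5  45.9] [ 24  91 209]
113 [656.1 105.5  41.5] [625.  103.    5.5] [ 14  55 136]
117 [656.1 102.9  43.5] [625.   99.7   5.7] [ 15  56 135]
121 [656.1 100.2  44.5] [625.2  96.8   9.7] [ 18  57 137]
125 [656.2  97.3  43.7] [627.3  97
[... 1885 characters left out ...]
.3 139.6] [632.8  47.  139.3] [29 30 32]
261 [651.2  47.2 142.9] [633.   47.4 143.3] [29 30 32]
265 [651.1  46.5 145.1] [633.1  46.5 145.1] [29 30 31]
269 [650.8  47.1 149.2] [633.4  47.3 149.6] [28 28 30]
273 [650.   52.8 160.6] [634.4  53.5 161.7] [29 28 30]
277 [649.8  53.5 164.2] [634.5  53.1 163.8] [30 29 31]
281 [649.7  52.5 165.4] [634.7  53.1 166.3] [35 36 38]
285 [649.7  51.8 166.8] [634.7  52.3 167.6] [30 30 31]
289 [649.5  51.6 169. ] [634.8  51.7 169.2] [28 29 31]
293 [649.4  51.2 170.8] [635.   51.8 171.6] [29 30 31]
297 [649.3  51.2 173. ] [635.1  51.7 173.7] [30 30 31]
301 [649.1  52.2 176.3] [635.3  51.8 175.9] [27 28 30]
305 [649.   51.5 177.5] [635.4  51.5 177.5] [27 27 30]
```

View pics/wF.png

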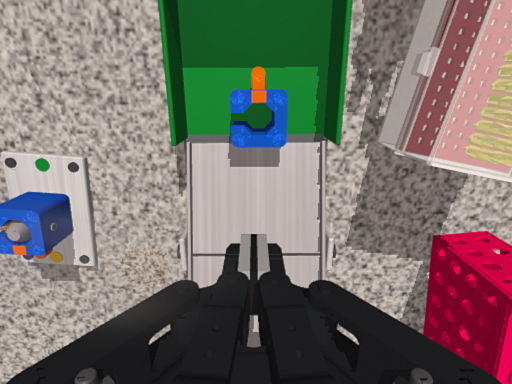

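The coupling is upright and flat on the bin floor (top at 45.5, y 82–122). The spring has brought the tray end up against its rear face, which blocks the tray from levelling. I'll grip it lightly, shift it about 25 mm further into the green bin and let go, so the tray can level for the second coupling.

Run:
```python
from h import *
c=ld('wF.npz');P=cloud(c)
ctr,th=sides(c,(642,102),h=45.4,tol=2.5)
q=P[0:190,360:512];k=(q[...,2]>15);print('box/right x min',np.percentile(q[k][:,0],[0,1,5]),'zmax',np.percentile(q[k][:,2],99))
hs=cv2.cvtColor(c['color'],cv2.COLOR_RGB2HSV);g=(hs[...,0]>55)&(hs[...,0]<80)&(hs[...,1]>120);print('bin',np.percentile(P[g],[1,99],axis=0))
go(ctr[0],ctr[1],60,90)
```

```text
medz 45.4 rect c [645.1 101.4] size [40.3 40. ] ang 0.2 mark [644.78766753 117.09267326]
{'+x': array([ 19.71,   0.55, 176.  ]), '-x': array([-19.71,  -0.79,  97.  ]), '+m': array([ 19.54,  -0.64, 222.  ]), '-m': array([-19.54,   0.88, 165.  ])} centre [645.08 101.54] ydir-of-mark theta 0.71
box/right x min [642.21932432 747.13946886 749.30094145] zmax 86.42249934530743
bin [[581.47299634  85.58241774   4.03865082]
 [702.56574325 184.31298298  45.79809178]]
t 17.95 pos [641.9  40.4 119.4] rot [-1.7986e+02 -1.0000e-02  8.9990e+01] w 0.3 F [ 0.2 -0.6 -0.3]
d [61.17  3.35 59.41] r [-0.0025 -0.0002 -0.0002] rows>= 2.046528795234308 0.020231159349371156
```

>>> {"method": "step_arm", "body": {"moves": [{"rx":0,"ry":0,"rz":-0.006,"dx":30,"dy":2.5,"dz":0,"gripper":0.45},{"rx":0,"ry":0,"rz":-0.006,"dx":60.7,"dy":2.5,"dz":10,"gripper":0.45},{"rx":0,"ry":0,"rz":-0.006,"dx":60.7,"dy":2.5,"dz":30,"gripper":0.45},{"rx":0,"ry":0,"rz":-0.006,"dx":60.7,"dy":2.5,"dz":45,"gripper":0.45},{"rx":0,"ry":0,"rz":-0.006,"dx":60.7,"dy":2.5,"dz":55,"gripper":0.45},{"rx":0,"ry":0,"rz":-0.006,"dx":60.7,"dy":2.5,"dz":55,"gripper":0.45},{"rx":0,"ry":0,"rz":-0.006,"dx":60.7,"dy":2.5,"dz":55,"gripper":0.45},{"rx":0,"ry":0,"rz":-0.006,"dx":60.7,"dy":2.5,"dz":55,"gripper":0.45}]}}

```text
t: 18.62
eef_pos: [646.5, 100.3, 66.4]
ee_rot: [3.14, 0.0, 1.576]
contact_force: [-0.1, -0.2, -0.4]
gripper_width: 62.1
```

Run:
```python
from h import *
c=cap('wrist','wF2.png');np.savez('wF2.npz',**c)
go(645.1,101.5,13.5,90.5)
```

```text
t 18.67 pos [646.8 100.4  66.8] rot [1.7989e+02 1.0000e-02 9.0290e+01] w 61.7 F [-0.9 -0.1  0.6]
d [ 1.14 -1.79 53.28] r [ 0.0019  0.0001 -0.0037] rows>= 1.2787284284428555 0.03359083533778941
```

View pics/wF2.png

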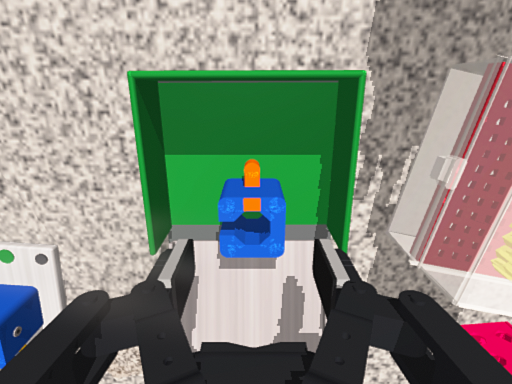

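The fingers (about 180 and 330) straddle the coupling at (252,220), inside the bin walls. Lowering.

>>> {"method": "step_arm", "body": {"moves": [{"rx":0,"ry":0,"rz":-0.003,"dx":1,"dy":-1.3,"dz":12,"gripper":0.45},{"rx":0,"ry":0,"rz":-0.003,"dx":1,"dy":-1.3,"dz":28,"gripper":0.45},{"rx":0,"ry":0,"rz":-0.003,"dx":1,"dy":-1.3,"dz":42,"gripper":0.45},{"rx":0,"ry":0,"rz":-0.003,"dx":1,"dy":-1.3,"dz":51,"gripper":0.45},{"rx":0,"ry":0,"rz":-0.003,"dx":1,"dy":-1.3,"dz":52,"gripper":0.45},{"rx":0,"ry":0,"rz":-0.003,"dx":1,"dy":-1.3,"dz":52,"gripper":0.45}]}}

```text
t: 19.17
eef_pos: [644.0, 102.1, 12.6]
ee_rot: [-3.14, -0.0, 1.58]
contact_force: [0.0, -0.0, -0.9]
gripper_width: 61.9
```

>>> {"method": "step_arm", "body": {"moves": [{"rx":0,"ry":0,"rz":0,"dx":0,"dy":0,"dz":0,"gripper":-0.2},{"rx":0,"ry":0,"rz":0,"dx":0,"dy":0,"dz":0,"gripper":-0.3},{"rx":0,"ry":0,"rz":0,"dx":0,"dy":0,"dz":0,"gripper":-0.4},{"rx":0,"ry":0,"rz":0,"dx":0,"dy":0,"dz":0,"gripper":-0.5},{"rx":0,"ry":0,"rz":0,"dx":0,"dy":0,"dz":0,"gripper":-0.5}], "grip_force": 20}}

```text
t: 19.58
eef_pos: [645.5, 102.1, 14.6]
ee_rot: [3.14, 0.0, 1.58]
contact_force: [0.8, 0.3, 2.4]
gripper_width: 39.9
```

>>> {"method": "step_arm", "body": {"moves": [{"rx":0,"ry":0,"rz":0,"dx":0,"dy":0,"dz":-1.5,"gripper":-0.5},{"rx":0,"ry":0,"rz":0,"dx":6,"dy":0,"dz":-1.5,"gripper":-0.5},{"rx":0,"ry":0,"rz":0,"dx":14,"dy":0,"dz":-1.5,"gripper":-0.5},{"rx":0,"ry":0,"rz":0,"dx":22,"dy":0,"dz":-1.5,"gripper":-0.5},{"rx":0,"ry":0,"rz":0,"dx":28,"dy":0,"dz":-1.5,"gripper":-0.5},{"rx":0,"ry":0,"rz":0,"dx":28,"dy":0,"dz":-1,"gripper":-0.5},{"rx":0,"ry":0,"rz":0,"dx":28,"dy":0,"dz":0,"gripper":-0.5},{"rx":0,"ry":0,"rz":0,"dx":28,"dy":0,"dz":0,"gripper":0.4},{"rx":0,"ry":0,"rz":0,"dx":28,"dy":0,"dz":0,"gripper":0.4},{"rx":0,"ry":0,"rz":0,"dx":28,"dy":0,"dz":0,"gripper":0.4},{"rx":0,"ry":0,"rz":0,"dx":28,"dy":0,"dz":0,"gripper":0.4},{"rx":0,"ry":0,"rz":0,"dx":28,"dy":0,"dz":-15,"gripper":0.4},{"rx":0,"ry":0,"rz":0,"dx":28,"dy":0,"dz":-45,"gripper":0.4},{"rx":0,"ry":0,"rz":0,"dx":28,"dy":0,"dz":-80,"gripper":0.4},{"rx":0,"ry":0,"rz":0,"dx":28,"dy":0,"dz":-110,"gripper":0.4},{"rx":0,"ry":0,"rz":0,"dx":28,"dy":0,"dz":-110,"gripper":0.4}]}}

```text
t: 20.92
eef_pos: [649.3, 130.2, 133.1]
ee_rot: [3.127, -0.0, 1.58]
contact_force: [1.3, -0.7, 1.8]
gripper_width: 60.0
```

Run:
```python
from h import *
c=cap('wrist','wF3.png');np.savez('wF3.npz',**c)
s=sensors.read_state();go(453.4,13.9,85,85.9)
```

```text
t 20.97 pos [647.7 130.1 129.8] rot [ 1.7943e+02 -1.0000e-02  9.0510e+01] w 59.5 F [-0.7 -0.2 -0.7]
d [-114.47 -195.73   42.81] r [ 0.01   -0.0006  0.0805] rows>= 5.533701984502512 0.6490442037379249
```

View pics/wF3.png

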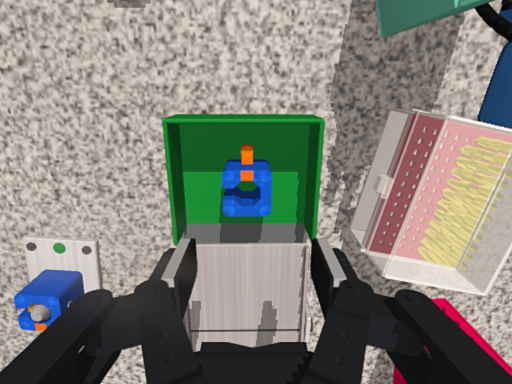

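The coupling is clear inside the bin at (247,188) and the tray looks level again. Back to the shaft for the right-hand one.

>>> {"method": "step_arm", "body": {"moves": [{"rx":0,"ry":0,"rz":0.08,"dx":-114.5,"dy":-193,"dz":5,"gripper":0.7},{"rx":0,"ry":0,"rz":0.08,"dx":-114.5,"dy":-193,"dz":5,"gripper":0.7},{"rx":0,"ry":0,"rz":0.08,"dx":-114.5,"dy":-193,"dz":5,"gripper":0.7},{"rx":0,"ry":0,"rz":0.08,"dx":-114.5,"dy":-193,"dz":5,"gripper":0.7},{"rx":0,"ry":0,"rz":0.08,"dx":-114.5,"dy":-193,"dz":5,"gripper":0.7},{"rx":0,"ry":0,"rz":0.08,"dx":-114.5,"dy":-193,"dz":5,"gripper":0.7},{"rx":0,"ry":0,"rz":0.08,"dx":-114.5,"dy":-193,"dz":25,"gripper":0.7},{"rx":0,"ry":0,"rz":0.08,"dx":-114.5,"dy":-193,"dz":40,"gripper":0.7},{"rx":0,"ry":0,"rz":0.08,"dx":-114.5,"dy":-193,"dz":40,"gripper":0.7},{"rx":0,"ry":0,"rz":0.08,"dx":-114.5,"dy":-193,"dz":40,"gripper":0.7}]}}

```text
t: 21.8
eef_pos: [451.3, 14.0, 82.8]
ee_rot: [-3.139, -0.0, 1.5]
contact_force: [0.8, -0.2, 0.3]
gripper_width: 72.7
```

Run:
```python
from h import *
c=cap('wrist','wG.png')
go(453.5,13.9,16.2,85.9)
d=cap('side');p=proj(d,[650,0,50]).astype(int)
cv2.imwrite('pics/tray2.png',cv2.resize(d['color'][p[1]-60:p[1]+60,p[0]-80:p[0]+80,::-1],(800,600)))
```

```text
t 21.85 pos [452.3  13.9  83.7] rot [-179.96   -0.     85.94] w 72.7 F [0.5 0.2 0.4]
d [ 0.1   1.23 67.47] r [-0.0007 -0.0001  0.0006] rows>= 1.618193784864377 0.007804114063135555
```

View pics/wG.png

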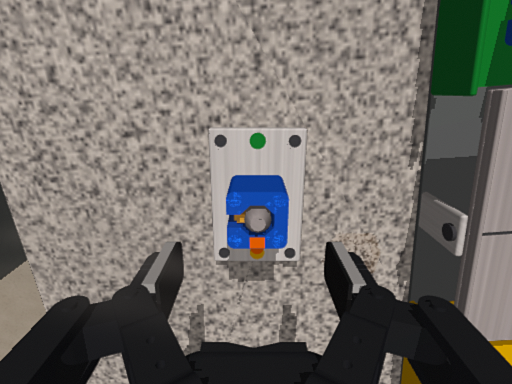

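View pics/tray2.png

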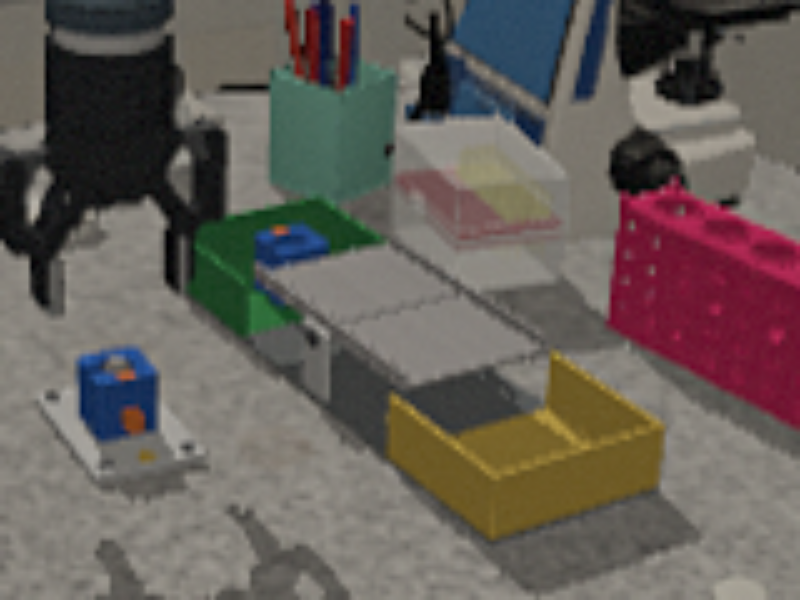

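The tray is level, the left coupling is in the green bin, and the right one stands home on the shaft with its pointer toward the yellow dot. Re-gripping it.

>>> {"method": "step_arm", "body": {"moves": [{"rx":0,"ry":0,"rz":0,"dx":0,"dy":0.8,"dz":20,"gripper":0.7},{"rx":0,"ry":0,"rz":0,"dx":0,"dy":0.8,"dz":45,"gripper":0.7},{"rx":0,"ry":0,"rz":0,"dx":0,"dy":0.8,"dz":62,"gripper":0.7},{"rx":0,"ry":0,"rz":0,"dx":0,"dy":0.8,"dz":67,"gripper":0.7},{"rx":0,"ry":0,"rz":0,"dx":0,"dy":0.8,"dz":67,"gripper":0.7},{"rx":0,"ry":0,"rz":0,"dx":0,"dy":0.8,"dz":67,"gripper":0.7}]}}

```text
t: 22.4
eef_pos: [454.2, 13.7, 17.6]
ee_rot: [3.14, 0.0, 1.5]
contact_force: [0.0, -0.3, 0.2]
gripper_width: 72.6
```

>>> {"method": "step_arm", "body": {"moves": [{"rx":0,"ry":0,"rz":0,"dx":0,"dy":0,"dz":0,"gripper":-0.2},{"rx":0,"ry":0,"rz":0,"dx":0,"dy":0,"dz":0,"gripper":-0.3},{"rx":0,"ry":0,"rz":0,"dx":0,"dy":0,"dz":0,"gripper":-0.4},{"rx":0,"ry":0,"rz":0,"dx":0,"dy":0,"dz":0,"gripper":-0.5},{"rx":0,"ry":0,"rz":0,"dx":0,"dy":0,"dz":0,"gripper":-0.5},{"rx":0,"ry":0,"rz":0,"dx":0,"dy":0,"dz":0,"gripper":-0.5}], "grip_force": 35}}

```text
t: 22.9
eef_pos: [454.4, 13.6, 17.9]
ee_rot: [3.139, 0.0, 1.5]
contact_force: [0.2, 0.5, 6.3]
gripper_width: 39.3
```

Run:
```python
from h import *
c=cap('wrist','wG2.png')
go(453.5,13.9,16.2,85.9)
```

```text
t 22.95 pos [454.4  13.6  17.8] rot [1.7988e+02 2.0000e-02 8.5930e+01] w 39.1 F [-1.1  0.3  6.8]
d [ 0.27 -0.9   1.64] r [0.0021 0.0003 0.0006] rows>= 0.0453464960950772 0.017743806977907964
```

View pics/wG2.png

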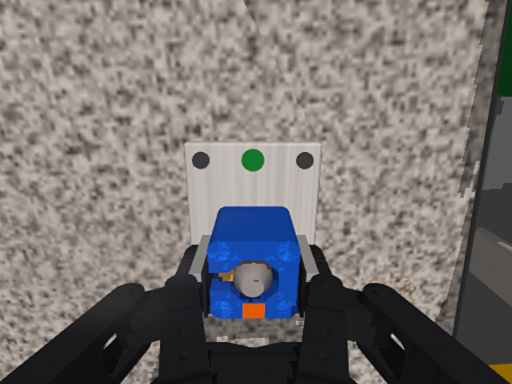

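>>> {"method": "step_arm", "body": {"moves": [{"rx":0,"ry":0,"rz":0,"dx":0,"dy":0,"dz":-10,"gripper":-0.5},{"rx":0,"ry":0,"rz":0,"dx":0,"dy":0,"dz":-30,"gripper":-0.5},{"rx":0,"ry":0,"rz":0,"dx":0,"dy":0,"dz":-60,"gripper":-0.5},{"rx":0,"ry":0,"rz":0,"dx":0,"dy":0,"dz":-95,"gripper":-0.5},{"rx":0,"ry":0,"rz":0,"dx":0,"dy":0,"dz":-110,"gripper":-0.5},{"rx":0,"ry":0,"rz":0,"dx":0,"dy":0,"dz":-110,"gripper":-0.5}]}}

```text
t: 23.45
eef_pos: [456.1, 13.2, 131.4]
ee_rot: [3.132, 0.001, 1.5]
contact_force: [0.8, 0.1, -0.8]
gripper_width: 39.4
```

Run:
```python
from h import *
go(644.3,-56,85,90)
```

```text
t 23.45 pos [456.1  13.2 131.4] rot [1.7948e+02 8.0000e-02 8.5940e+01] w 39.4 F [ 0.8  0.1 -0.8]
d [-55.67 192.18  48.21] r [ 0.0091  0.0017 -0.0708] rows>= 4.935341271066571 0.5712756360879921
```

>>> {"method": "step_arm", "body": {"moves": [{"rx":0,"ry":0,"rz":-0.071,"dx":-55.7,"dy":191,"dz":0,"gripper":-0.5},{"rx":0,"ry":0,"rz":-0.071,"dx":-55.7,"dy":191,"dz":0,"gripper":-0.5},{"rx":0,"ry":0,"rz":-0.071,"dx":-55.7,"dy":191,"dz":0,"gripper":-0.5},{"rx":0,"ry":0,"rz":-0.071,"dx":-55.7,"dy":191,"dz":0,"gripper":-0.5},{"rx":0,"ry":0,"rz":-0.071,"dx":-55.7,"dy":191,"dz":10,"gripper":-0.5},{"rx":0,"ry":0,"rz":-0.071,"dx":-55.7,"dy":191,"dz":30,"gripper":-0.5},{"rx":0,"ry":0,"rz":-0.071,"dx":-55.7,"dy":191,"dz":45,"gripper":-0.5},{"rx":0,"ry":0,"rz":-0.071,"dx":-55.7,"dy":191,"dz":45,"gripper":-0.5},{"rx":0,"ry":0,"rz":-0.071,"dx":-55.7,"dy":191,"dz":45,"gripper":-0.5},{"rx":0,"ry":0,"rz":-0.071,"dx":-55.7,"dy":191,"dz":45,"gripper":-0.5}]}}

```text
t: 24.28
eef_pos: [639.0, -54.8, 81.6]
ee_rot: [-3.141, -0.0, 1.571]
contact_force: [0.0, -0.5, -1.1]
gripper_width: 39.5
```

Run:
```python
from h import *
c=cap('wrist','wH.png')
go(644.3,-56,60.6,90)
```

```text
t 24.33 pos [639.6 -55.   82.5] rot [1.7995e+02 1.0000e-02 9.0030e+01] w 39.2 F [ 0.9  0.1 -0.5]
d [-1.01  4.66 21.87] r [0.0009 0.0003 0.0005] rows>= 0.5368647929754063 0.008508200074178674
```

View pics/wH.png

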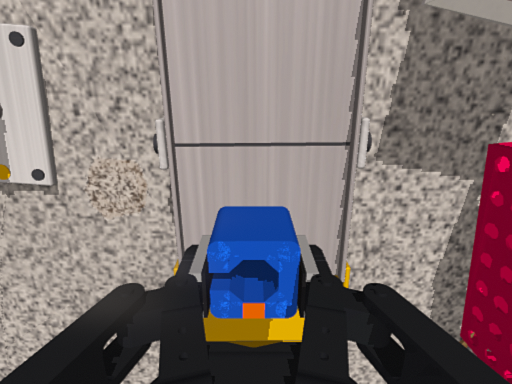

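Over the right half, pivot line at row 145, a few mm left of centre between the rails. Correcting that and lowering.

>>> {"method": "step_arm", "body": {"moves": [{"rx":0,"ry":0,"rz":0,"dx":-0.5,"dy":4.2,"dz":6,"gripper":-0.5},{"rx":0,"ry":0,"rz":0,"dx":-0.5,"dy":4.2,"dz":13,"gripper":-0.5},{"rx":0,"ry":0,"rz":0,"dx":-0.5,"dy":4.2,"dz":18,"gripper":-0.5},{"rx":0,"ry":0,"rz":0,"dx":-0.5,"dy":4.2,"dz":20,"gripper":-0.5},{"rx":0,"ry":0,"rz":0,"dx":-0.5,"dy":4.2,"dz":20,"gripper":-0.5},{"rx":0,"ry":0,"rz":0,"dx":-0.5,"dy":4.2,"dz":20,"gripper":-0.5}]}}

```text
t: 24.83
eef_pos: [643.8, -55.7, 61.3]
ee_rot: [-3.141, -0.0, 1.571]
contact_force: [0.3, 0.3, -0.9]
gripper_width: 39.6
```

>>> {"method": "step_arm", "body": {"moves": [{"rx":0,"ry":0,"rz":0,"dx":0,"dy":0.3,"dz":0.8,"gripper":-0.5},{"rx":0,"ry":0,"rz":0,"dx":0,"dy":0.3,"dz":0.8,"gripper":-0.5},{"rx":0,"ry":0,"rz":0,"dx":0,"dy":0.3,"dz":0.8,"gripper":0.45},{"rx":0,"ry":0,"rz":0,"dx":0,"dy":0.3,"dz":0.8,"gripper":0.45},{"rx":0,"ry":0,"rz":0,"dx":0,"dy":0.3,"dz":0.8,"gripper":0.45},{"rx":0,"ry":0,"rz":0,"dx":0,"dy":0.3,"dz":0.8,"gripper":0.45},{"rx":0,"ry":0,"rz":0,"dx":0,"dy":0.3,"dz":0.8,"gripper":0.45},{"rx":0,"ry":0,"rz":0,"dx":0,"dy":0.3,"dz":-20,"gripper":0.45},{"rx":0,"ry":0,"rz":0,"dx":0,"dy":0.3,"dz":-50,"gripper":0.45},{"rx":0,"ry":0,"rz":0,"dx":0,"dy":0.3,"dz":-80,"gripper":0.45},{"rx":0,"ry":0,"rz":0,"dx":0,"dy":0.3,"dz":-80,"gripper":0.45},{"rx":0,"ry":0,"rz":0,"dx":0,"dy":0.3,"dz":-80,"gripper":0.45},{"rx":0,"ry":0,"rz":0,"dx":0,"dy":0.3,"dz":-80,"gripper":0.45}]}}

```text
t: 25.92
eef_pos: [643.9, -55.7, 141.1]
ee_rot: [-3.141, -0.0, 1.571]
contact_force: [0.3, -0.7, -0.0]
gripper_width: 62.2
```

Run:
```python
from h import *
d=cap('side');p=proj(d,[650,0,50]).astype(int)
cv2.imwrite('pics/tray3.png',cv2.resize(d['color'][p[1]-60:p[1]+60,p[0]-80:p[0]+80,::-1],(800,600)))
P=cloud(d);m=masks(d)['blue'];k=m&(abs(P[...,0]-650)<80)&(P[...,1]<0)&(P[...,1]>-220)
print(np.percentile(P[k],[2,50,98],axis=0));go(640,-150,150,90)
```

```text
[[ 623.27002495 -132.56642902   10.04265861]
 [ 631.58895512 -118.10266346   36.08136913]
 [ 660.90935224  -92.76015442   45.73432767]]
t 25.97 pos [643.3 -55.6 140.1] rot [-1.7986e+02 -4.0000e-02  9.0000e+01] w 62.2 F [-0.3 -0.3 -0.6]
d [-94.4   -3.37  -9.96] r [-0.0024 -0.0006 -0.    ] rows>= 2.2776932610727156 0.02025778549309003
```

View pics/tray3.png

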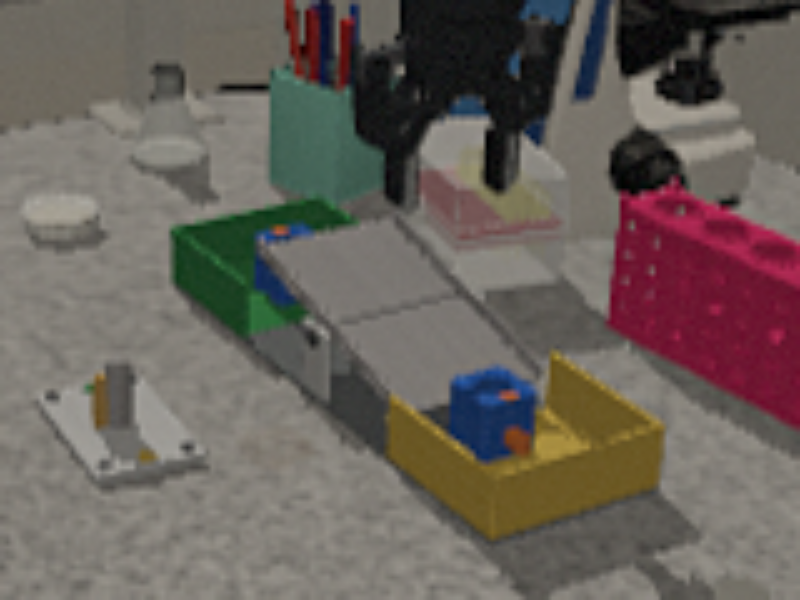

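The right coupling is on the yellow bin's floor, but as before the tray end leans on it and it's only just inside. I'll shift it inward the same way.

>>> {"method": "step_arm", "body": {"moves": [{"rx":0,"ry":0,"rz":0,"dx":-30,"dy":0,"dz":5,"gripper":0.45},{"rx":0,"ry":0,"rz":0,"dx":-57,"dy":0,"dz":20,"gripper":0.45},{"rx":0,"ry":0,"rz":0,"dx":-57,"dy":0,"dz":45,"gripper":0.45},{"rx":0,"ry":0,"rz":0,"dx":-57,"dy":0,"dz":65,"gripper":0.45},{"rx":0,"ry":0,"rz":0,"dx":-57,"dy":0,"dz":65,"gripper":0.45},{"rx":0,"ry":0,"rz":0,"dx":-57,"dy":0,"dz":65,"gripper":0.45},{"rx":0,"ry":0,"rz":0,"dx":-57,"dy":0,"dz":65,"gripper":0.45}]}}

```text
t: 26.55
eef_pos: [644.5, -112.7, 76.8]
ee_rot: [3.142, 0.0, 1.571]
contact_force: [0.3, -0.1, -0.1]
gripper_width: 61.6
```

Run:
```python
from h import *
c=cap('wrist','wJ.png');np.savez('wJ.npz',**c);s=sensors.read_state()
ctr,th=sides(c,(643,-112),h=45.4,tol=2.5)
P=cloud(c);hs=cv2.cvtColor(c['color'],cv2.COLOR_RGB2HSV);g=(hs[...,0]>20)&(hs[...,0]<30)&(hs[...,1]>150)&(P[...,1]<0);print('bin',np.percentile(P[g],[1,99],axis=0))
go(ctr[0],ctr[1],14,90)
```

```text
medz 45.4 rect c [ 645.2 -111.2] size [39.7 40.9] ang 0.1 mark [ 645.2214664  -127.62587092]
{'+x': array([ 19.63,  -0.5 , 155.  ]), '-x': array([-1.963e+01, -8.000e-02,  9.200e+01]), '+m': array([ 20.2 ,   0.33, 240.  ]), '-m': array([-20.2 ,   0.25, 214.  ])} centre [ 645.25 -111.21] ydir-of-mark theta 180.55
bin [[ 584.68496655 -196.98340344    4.45913793]
 [ 703.93963867  -92.00871033   45.90362549]]
t 26.60 pos [ 645.1 -112.8   77.8] rot [1.7991e+02 3.0000e-02 9.0030e+01] w 62.0 F [ 0.1  0.7 -0.4]
d [ 1.59  0.09 63.75] r [0.0016 0.0006 0.0005] rows>= 1.5292782413553616 0.01430462155872807
```

View pics/wJ.png

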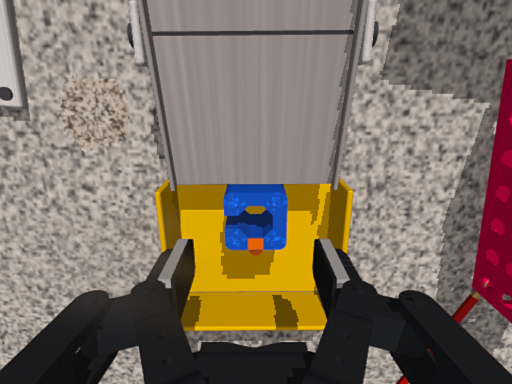

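The coupling is at (256,215) in the yellow bin, square and between the fingers. Lowering to grip it lightly.

>>> {"method": "step_arm", "body": {"moves": [{"rx":0,"ry":0,"rz":0,"dx":1,"dy":0.5,"dz":15,"gripper":0.45},{"rx":0,"ry":0,"rz":0,"dx":1,"dy":0.5,"dz":35,"gripper":0.45},{"rx":0,"ry":0,"rz":0,"dx":1,"dy":0.5,"dz":52,"gripper":0.45},{"rx":0,"ry":0,"rz":0,"dx":1,"dy":0.5,"dz":61,"gripper":0.45},{"rx":0,"ry":0,"rz":0,"dx":1,"dy":0.5,"dz":62,"gripper":0.45},{"rx":0,"ry":0,"rz":0,"dx":1,"dy":0.5,"dz":62,"gripper":0.45}]}}

```text
t: 27.1
eef_pos: [644.8, -111.6, 14.3]
ee_rot: [-3.141, -0.0, 1.571]
contact_force: [-0.7, 0.4, 0.2]
gripper_width: 62.0
```

>>> {"method": "step_arm", "body": {"moves": [{"rx":0,"ry":0,"rz":0,"dx":0,"dy":0,"dz":0,"gripper":-0.2},{"rx":0,"ry":0,"rz":0,"dx":0,"dy":0,"dz":0,"gripper":-0.3},{"rx":0,"ry":0,"rz":0,"dx":0,"dy":0,"dz":0,"gripper":-0.4},{"rx":0,"ry":0,"rz":0,"dx":0,"dy":0,"dz":0,"gripper":-0.5},{"rx":0,"ry":0,"rz":0,"dx":0,"dy":0,"dz":0,"gripper":-0.5}], "grip_force": 20}}

```text
t: 27.52
eef_pos: [646.0, -112.2, 16.2]
ee_rot: [3.139, 0.001, 1.571]
contact_force: [0.3, 0.5, 5.9]
gripper_width: 39.9
```

>>> {"method": "step_arm", "body": {"moves": [{"rx":0,"ry":0,"rz":0,"dx":0,"dy":0,"dz":-1.5,"gripper":-0.5},{"rx":0,"ry":0,"rz":0,"dx":-6,"dy":0,"dz":-1.5,"gripper":-0.5},{"rx":0,"ry":0,"rz":0,"dx":-14,"dy":0,"dz":-1.5,"gripper":-0.5},{"rx":0,"ry":0,"rz":0,"dx":-22,"dy":0,"dz":-1.5,"gripper":-0.5},{"rx":0,"ry":0,"rz":0,"dx":-27,"dy":0,"dz":-1.5,"gripper":-0.5},{"rx":0,"ry":0,"rz":0,"dx":-27,"dy":0,"dz":-1,"gripper":-0.5},{"rx":0,"ry":0,"rz":0,"dx":-27,"dy":0,"dz":0,"gripper":-0.5},{"rx":0,"ry":0,"rz":0,"dx":-27,"dy":0,"dz":0,"gripper":0.4},{"rx":0,"ry":0,"rz":0,"dx":-27,"dy":0,"dz":0,"gripper":0.4},{"rx":0,"ry":0,"rz":0,"dx":-27,"dy":0,"dz":0,"gripper":0.4},{"rx":0,"ry":0,"rz":0,"dx":-27,"dy":0,"dz":0,"gripper":0.4},{"rx":0,"ry":0,"rz":0,"dx":-27,"dy":0,"dz":-15,"gripper":0.4},{"rx":0,"ry":0,"rz":0,"dx":-27,"dy":0,"dz":-45,"gripper":0.4},{"rx":0,"ry":0,"rz":0,"dx":-27,"dy":0,"dz":-80,"gripper":0.4},{"rx":0,"ry":0,"rz":0,"dx":-27,"dy":0,"dz":-120,"gripper":0.4},{"rx":0,"ry":0,"rz":0,"dx":-27,"dy":0,"dz":-160,"gripper":0.4},{"rx":0,"ry":0,"rz":0,"dx":-27,"dy":0,"dz":-160,"gripper":0.4},{"rx":0,"ry":0,"rz":0,"dx":-27,"dy":0,"dz":-160,"gripper":0.4}]}}

```text
t: 29.02
eef_pos: [646.9, -139.5, 179.8]
ee_rot: [3.134, 0.003, 1.571]
contact_force: [-0.3, -0.3, -0.5]
gripper_width: 59.8
```

Run:
```python
from h import *
s=sensors.read_state();print(s['t'],s['eef_pos'],s['contact_force'])
d=cap('side');p=proj(d,[650,0,50]).astype(int);c=cap('wrist');e=cap('scene','fin.png')
a=cv2.resize(d['color'][p[1]-60:p[1]+60,p[0]-60:p[0]+60,::-1],(400,400));b=cv2.resize(c['color'][:,64:448,::-1],(400,400))
cv2.imwrite('pics/fin2.png',np.hstack([a,b]))
for nm,x in(('side',d),('wrist',c)):
    P=cloud(x);m=masks(x)['blue'];
    for lo,hi in((-230,0),(0,200)):
        k=m&(abs(P[...,0]-645)<60)&(P[...,1]<hi)&(P[...,1]>lo)
        if k.sum()>20: print(nm,np.percentile(P[k],[2,98],axis=0).round(0).tolist())
    t=[P[tuple(np.round(proj(x,[644,y,50])).astype(int)[::-1])].round(1).tolist() for y in (-75,-40,40) if 0<=proj(x,[644,y,50])[1]<384]
    print(t)
```

```text
29.0167 [ 646.88263751 -139.51505576  179.79585482] [-0.33345637 -0.28940443 -0.49226658]
side [[623.0, -160.0, 12.0], [663.0, -121.0, 46.0]]
side [[623.0, 111.0, 7.0], [664.0, 169.0, 46.0]]
[[646.2, -73.0, 47.3], [648.6, -36.1, 47.6], [647.5, 45.7, 48.4]]
wrist [[626.0, -158.0, 9.0], [664.0, -120.0, 47.0]]
[[644.0, -75.0, 49.6], [644.0, -40.1, 50.0]]
```

View pics/fin2.png

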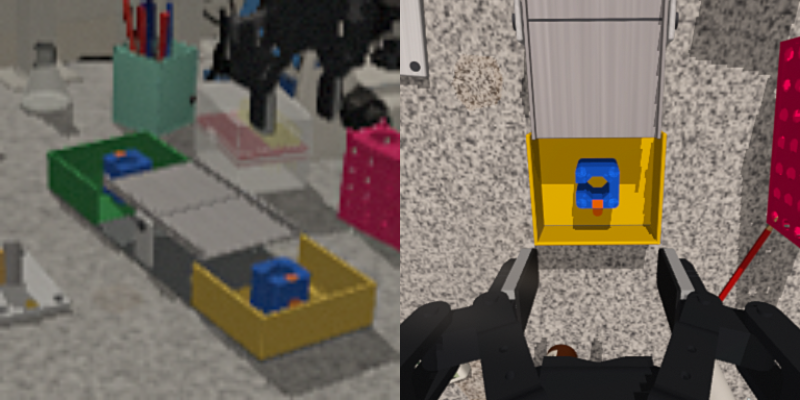

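View pics/fin.png

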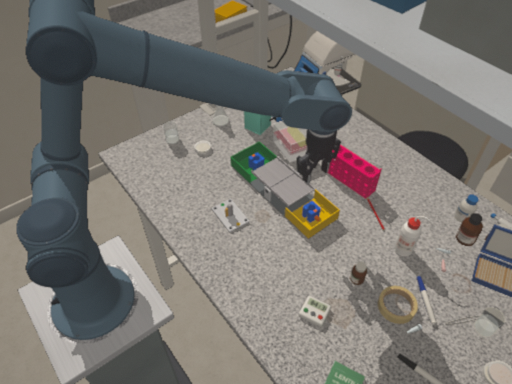

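Both couplings are well inside their bins (green at y 111–169, yellow at y −160 to −120). The tray is level, the bystanders look undisturbed, and the gripper is clear at z 180. Handing in.

```bash
python3 -c "
from h import *
print(workorder.hand_in())"
```

```text
the job is handed in; nothing more can be done
None
```

Both couplings are sorted and the job is handed in at about 29 s, but neither slid fully into its bin on its own weight, so I moved each one the last part.

- **Left-hand coupling:** it went fully home on the shaft (18 N contact at the expected height), with its pointer toward the green dot. I released it on the left half of the tray and it slid into the green bin.
- **Right-hand coupling:** it went fully home (about 11 N), with its pointer toward the yellow dot. I released it on the right half of the level tray and it slid into the yellow bin.

**What did not go cleanly:**
- **Both slides stopped short:** each coupling came to rest upright on the bin floor just inside the mouth. The tray's end rested against it, so the tray could not return to level. I gripped each lightly and shifted it about 27 mm further in.
- **Second coupling left on the shaft:** I only noticed the first problem while the second coupling was on the shaft. I left it standing there while I fixed the first, then gripped it again.

**Last checks:** the final pictures show both couplings upright on their bin floors, the tray level (about 50 mm high where measured), and the gripper open and clear. The bystanders look unmoved; I checked those by eye only. Wrist forces read at the end of each move stayed below about 20 N.

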